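# Put the washing-up things back in the sink tidy

## Robot

A 6-joint arm with a two-finger parallel gripper is mounted at the origin on the work surface. World frame = base frame: x ahead of the robot, y to its left, z up, the work surface at z = 0. Lengths are in m, angles in rad, forces in N, time in s.
With the tool pointing down it reaches from about 0.425 to 0.95 m from the base axis. Payload 3.5 kg.
Tool frame: the origin (TCP) lies on the centre line of the jaws, within the pads' length; the fingertips stand 11 mm ahead of it and the grasp point (between the pads) lies 8 mm behind it; x points along the fingers, y is the direction in which the jaws open and shut, and the axes are right-handed (so a half turn about x gives the same grasp; the last joint's range is limited). The gripper opens to 85 mm and grips with 20 to 120 N. Pads are 22 mm wide; open, the fingers measure 114 mm over their backs; the gripper's body (76 mm by 85 mm) begins 54 mm behind the grasp point. The pads swing forward as they close: fully open they stand 13 mm farther back than shut.
Start: joints at [-1.466, 0.286, 1.577, -0, 1.279, -0.15], TCP at [0.17, -0.653, 0.242] pointing down, gripper open.
Joint ranges: [-2.77, 2.77], [-0.9, 2.22], [0.21, 2.48], [-1.53, 4.67], [0.24, 2.81], [-2.84, 2.84]. Speed limits (rad/s): [2.79, 2.79, 3.14, 3.14, 3.14, 3.14].

## Interface

Orientations are given as a unit quaternion [x, y, z, w].
In Python, from plant import ctrl gives the robot as it stands. The module is installed in compiled form; this text tells all that it offers.
- The arm moves only by the tool drive_tool, never from a script. Its argument "series" is a list of rows, each a list of 2 entries, a list of its own where there are three numbers: the shift along the tool's x, y, z in units of 50 mm (1.0 is 50 mm), then the turn, a rotation vector about the tool's x, y, z in degrees. A call has 1 to 5 rows; each row shifts and turns the pose as measured when the row begins, along the tool's axes as they then stand; what a row does not reach is not made up. A row lasts 1/10 s, in which the tool goes at most 50 mm and 8.59 degrees, less where a joint would pass 70% of its speed; a pose out of reach is approached as far as the arm can. A call is refused whole if a number of a shift passes 1 or a number of a turn 8.59, either way. A call with a gripper value outside its range is refused whole. "grip" is the gripper's target within -1 to 1 (fully open at 1, half-way at 0, shut at -1), set as the call begins (left out, the last holds). The fingers move at their own pace and stop on an object; "newtons" is the grip in N (left out, the last holds). Time passes only in rows, so rows that do not move let the fingers close. It gives the time, the measured TCP pose, the force and the opening at its end, in the units of the state.
- ctrl.get_state(): the state, without advancing time (a new reading comes with each control period).
- ctrl.read_camera(name): name is "side" or "top" or "wrist"; returns a dict with "img" (480x640x3 uint8, red, green, blue), "camera_matrix" (3x3 intrinsics, pixels), "k1" (the pictures are not rectified: a ray, as slopes to the right and down, at radius r is drawn at 1 + k1 r^2 times it, then the intrinsics apply), "R" (3x3) and "t" (3): a world point X has camera coordinates R X + t. Camera axes: x right, y down, z forward; pixel columns grow to the right and rows downward; lengths in m; the calibration is good to about 2 mm. A picture is of the moment at which its call begins. There is no depth.
- ctrl.sign_off(): hands the job in, once; it reports no verdict.
The state is a dict: "time": time; "qpos": joint angles; "dq": joint speeds; "joint_efforts": joint torques, N m; "eef_pos": TCP position; "tcp_rot": TCP orientation; "contact_force": force on the tool from outside, world axes, zero at the start; "wrist_torque": the same for the moment, N m; "opening": opening from 0.0 (shut) to 1.0 (fully open).
Only numpy, scipy, OpenCV 4.12 (cv2) and the standard library are available. Lean on these libraries where they do the work, as an engineer would, in place of code of your own. Each camera call takes 0.05 s, during which the arm holds its last target.

## Task

Tidy up beside the sink: put the four washing-up things back in the orange drip tray - the bottle brush lying flat in the long trough, the green washing-up liquid bottle upright in the square white cup, the blue dish brush bristles down in the round grey cup, and the pink soap lying flat on the ribs of the slate-blue soap dish. The amber bottle of cooking oil and the wooden vegetable brush look much the same but do not belong there: leave them standing where they are. Set things down rather than dropping them.

Things in the scene. Friction and masses are not known exactly. Their poses are not given: they have to be found in the camera images.
- tidy: fixed orange drip tray, 176 (x) x 262 mm (y), rim 16 mm high. Origin: centre of underside; x away from the robot within 15 deg, z up. On its +x side the long trough, 83 mm wide, 256 mm long along y, centre x = +43.5, y = 0 mm; floor ribs with tops at z = 6 mm. On its -x side the cups and soap dish stand in a row at x = -43, y = -84, 0, +84 mm, in any order.
- square_cup: square white cup clipped into the tray, for the washing-up bottle: 80 x 80 mm outside, 75 x 75 mm inside, 24 mm high, floor 2.5 mm above its underside. Fixed. Origin: centre of its underside, 3 mm above the worktop; axes as the tray's.
- round_cup: round grey cup clipped into the tray, for the dish brush: 80 mm across outside, 74 mm inside, 24 mm high, floor 3 mm above its underside. Fixed. Origin: centre of its underside, 3 mm above the worktop; axes as the tray's.
- soap_dish: square slate-blue soap dish clipped into the tray: 80 x 80 mm, rib tops 22 mm above its underside (so 25 mm above the worktop) inside a lip 74 x 74 mm that stands 4 mm above the ribs. Fixed. Origin: centre of its underside, 3 mm above the worktop; axes as the tray's.
- bottle_brush: rigid bottle brush lying along its x, 210 mm long, 70 g. Flat black handle 24 mm wide (y), 22 mm high, from x = -105 to +5 mm (towards the robot at the start); wire stem; round white bristle head 44 mm across, x = +25 to +105 mm. Origin: underside, middle of its length; z up. Centre of mass near x = -20 mm, on the handle: grip it there, across.
- washing_up_bottle: green plastic bottle of washing-up liquid, white cap, pale green band, 220 g: 52 mm across, 150 mm tall, upright; round body up to 92 mm, then neck, then a cylindrical cap 30 mm across from 114 to 150 mm up (grip there). Origin: centre of underside, z up its axis. Belongs in the square cup.
- dish_brush: blue plastic round palm brush with white bristles, 60 g, 70 mm tall, standing on its bristles: bristles 52 mm across up to 22 mm, domed head 56 mm across up to 36 mm, narrow neck, round knob 34 mm across, full width 50 to 64 mm up (grip there). Origin: centre of underside, z up its axis. Belongs in the round cup.
- soap: bar of pink soap lying flat, 66 (x) x 44 (y) x 26 mm high, 90 g. Origin: centre of its underside; z up. Grip it across its 44 mm width, fingertips 8 mm or more above its underside so that they clear the neighbouring cups (rims 27 mm above the worktop). Belongs on the soap dish, any way round.
- oil_bottle: amber bottle of cooking oil, black cap, shaped as the washing-up bottle; stays where it is: 52 mm across, 150 mm tall, upright; round body up to 92 mm, then neck, then a cylindrical cap 30 mm across from 114 to 150 mm up. Origin: centre of underside, z up its axis. 
- vegetable_brush: brown wooden palm brush with tan bristles, shaped as the dish brush; stays where it is: 70 mm tall, standing on its bristles: bristles 52 mm across up to 22 mm, domed head 56 mm across up to 36 mm, narrow neck, round knob 34 mm across, full width 50 to 64 mm up. Origin: centre of underside, z up its axis. 
Not all that is in view belongs to the job. There is more than one size of the soap; the one meant has the size given above.

How it is judged:
By the outcome, as a careful person would: the job done as asked, in the order asked, and still so for the second after the job is handed in, with the robot touching nothing.
It also fails if it takes over 104 s, if anything falls off the work surface, if the arm or the gripper's body presses on something with over 40 N, if the wrist force passes 120 N, or if a joint passes its speed limit or range.

## Working session

There is one attempt and no reset: what is moved stays moved. The work goes in short steps, Python scripts to look and compute and a tool call to move; the robot and the scene stay as the last step left them, time stands still between calls to the robot, and variables do not carry over. Pictures are saved under pics/ and viewed, and the job is handed in when it is done.

Besides the shell and the picture viewer there is one more tool, called after ">>>" by a JSON object that holds its "fn" and its "kwargs". drive_tool: Moves the arm, as the interface text tells. Its arguments: {"type":"object","properties":{"series":{"type":"array"},"grip":{"type":"number"},"newtons":{"type":"number"}},"required":["series"]}

```bash
mkdir -p pics; ls; python3 - <<'E'
from plant import ctrl
import cv2,numpy as np
s=ctrl.get_state(); print(s)
for n in ("side","top","wrist"):
    c=ctrl.read_camera(n); cv2.imwrite(f"pics/{n}0.png",c["img"][:,:,::-1]); print(n,c["camera_matrix"],c["k1"],c["R"],c["t"])
E
```

```text
pics
{'time': 0.0, 'qpos': array([-1.46601980e+00,  2.87179564e-01,  1.57821106e+00,  7.18420238e-06,
        1.27857966e+00, -1.50015187e-01]), 'dq': array([ 0.00023555, -0.0001907 , -0.00027371, -0.00022738, -0.00117619,
       -0.00094883]), 'joint_efforts': array([-4.46952163e-04, -4.05988455e+01, -2.92625517e+01, -1.75838277e-04,
        5.91620308e-03,  8.64293725e-06]), 'eef_pos': array([ 0.17008216, -0.65255856,  0.24091943]), 'tcp_rot': array([ 0.70139751,  0.09067856, -0.70135462,  0.08899786]), 'contact_force': array([-0.05694027, -0.18778102,  0.59673452]), 'wrist_torque': array([-0.07432292, -0.00537397, -0.01573082]), 'opening': 1.0022578682895276}
side [[478.08139531   0.         316.1163825 ]
 [  0.         478.08139531 243.22295826]
 [  0.           0.           1.        ]] -0.00676943104464019 [[-8.16021464e-01 -5.78021212e-01  6.70071685e-04]
 [-3.15006866e-01  4.43738378e-01 -8.38967774e-01]
 [ 4.84643834e-01 -6.84826788e-01 -5.44180691e-01]] [0.41298466 0.16442523 0.90041214]
top [[542.04111155   0.         317.71150952]
 [  0.         542.04111155 235.67115265]
 [  0.           0.           1.        ]] -0.061263556607671986 [[-0.00134345 -0.99998011 -0.00616301]
 [-0.98911079  0.00223579 -0.14715589]
 [ 0.14716674  0.0058982  -0.98909411]] [0.04712806 0.46873403 1.18507355]
wrist [[385.32404012   0.         320.54712887]
 [  0.         385.32404012 239.08087285]
 [  0.           0.           1.        ]] -0.038694883978775664 [[ 0.25153841 -0.96784459 -0.00229683]
 [-0.91531568 -0.23865625  0.32440776]
 [-0.31452444 -0.07949869 -0.94591455]] [-0.67397264 -0.04292577  0.38157061]
```

View pics/top0.png

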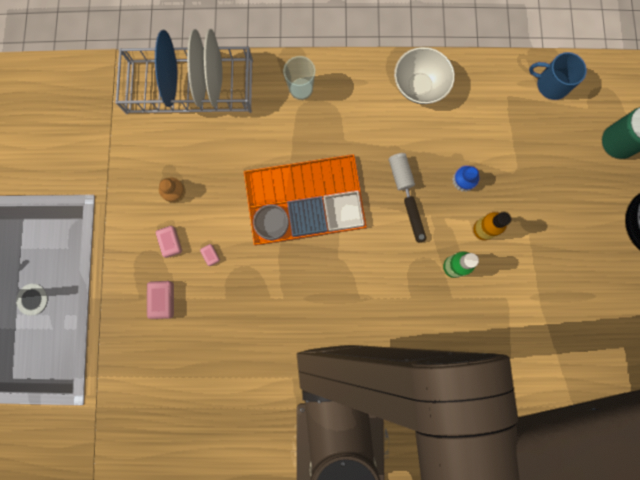

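View pics/side0.png

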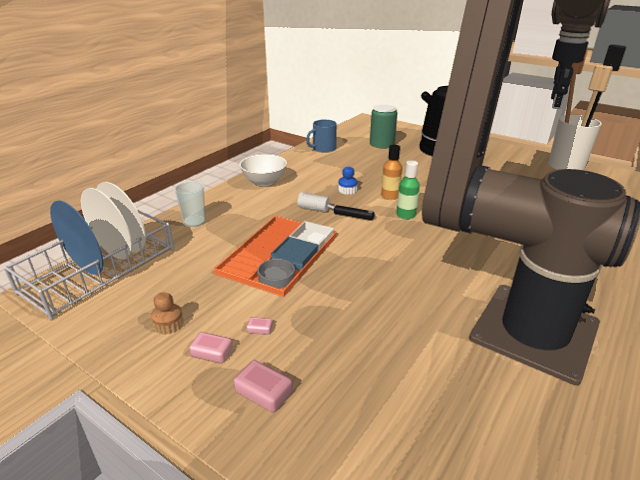

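View pics/wrist0.png

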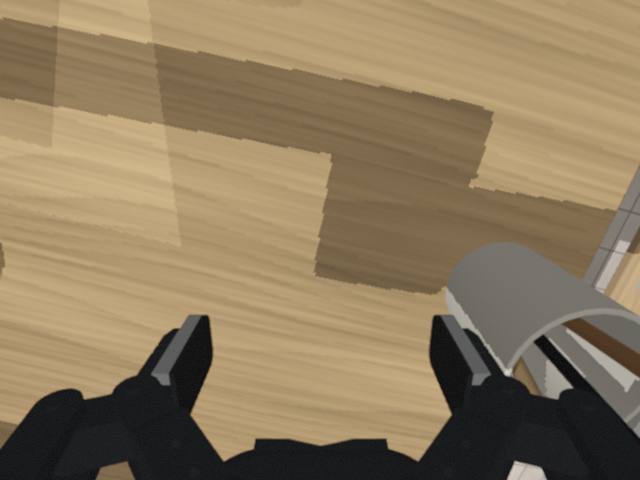

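```bash
cat > h.py <<'E'
from plant import ctrl
import cv2,numpy as np
from scipy.spatial.transform import Rotation as Ro
def dc(c): return np.array([c["k1"],0,0,0,0.])
def proj(c,X):
    p,_=cv2.projectPoints(np.array(X,float).reshape(-1,3),cv2.Rodrigues(c["R"])[0],c["t"],c["camera_matrix"],dc(c)); return p.reshape(-1,2)
def ray(c,uv):
    n=cv2.undistortPoints(np.array(uv,float).reshape(-1,1,2),c["camera_matrix"],dc(c)).reshape(-1,2)
    d=np.c_[n,np.ones(len(n))]@c["R"]; o=-c["R"].T@c["t"]; return o,d
def onz(c,uv,z):
    o,d=ray(c,uv); return o+d*((z-o[2])/d[:,2])[:,None]
def crop(c,x0,y0,w,h,f,name):
    im=c["img"][y0:y0+h,x0:x0+w,::-1]
    im=cv2.resize(im,None,fx=f,fy=f,interpolation=cv2.INTER_CUBIC); cv2.imwrite("pics/"+name,im)
def goal(p,yaw):
    """tool pointing down with jaw direction(y) at yaw in world; returns shift in tool axes (units 50mm), rotvec deg"""
    s=ctrl.get_state(); R=Ro.from_quat(s["tcp_rot"]).as_matrix()
    sh=R.T@(np.array(p)-s["eef_pos"])/0.05
    best=None
    for a in (yaw,yaw+np.pi):
        y=np.array([np.cos(a),np.sin(a),0]);x=np.array([0,0,-1.]);G=np.c_[x,y,np.cross(x,y)]
        rv=np.degrees(Ro.from_matrix(R.T@G).as_rotvec())
        if best is None or np.linalg.norm(rv)<np.linalg.norm(best): best=rv
    print("t",round(s["time"],2),"pos",s["eef_pos"].round(4),"yaw_y",np.degrees(np.arctan2(R[1,1],R[0,1])).round(1),"x",R[:,0].round(3),"open",round(float(s["opening"]),3),"F",s["contact_force"].round(1),"q",s["qpos"].round(2))
    print("shift units",sh.round(2),"rotvec deg",best.round(1))
E
python3 - <<'E'
import pickle
from h import *
C={n:ctrl.read_camera(n) for n in("top","side")}
pickle.dump(C,open("c0.pkl","wb"))
crop(C["top"],235,145,140,105,5.5,"t_tray.png")
crop(C["top"],380,145,140,140,4.2,"t_right.png")
crop(C["top"],130,170,110,155,3.8,"t_left.png")
E
```

```text
(no output)
```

View pics/t_tray.png

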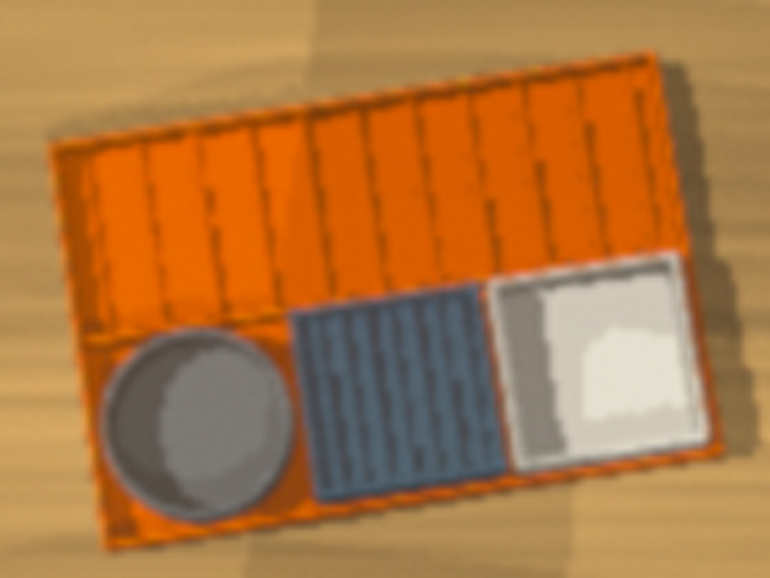

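View pics/t_right.png

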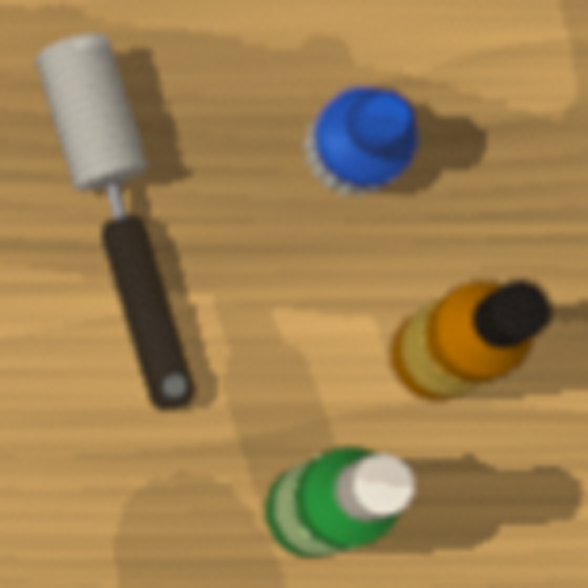

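View pics/t_left.png

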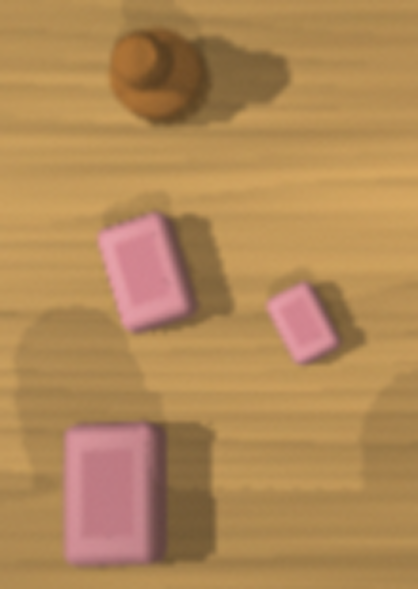

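```bash
python3 - <<'E'
import pickle
from h import *
C=pickle.load(open("c0.pkl","rb"));c=C["top"]
f=lambda pts,s,x,y:np.array(pts,float)/s+[x,y]
P=onz(c,f([(50,145),(655,55),(722,455),(105,550)],5.5,235,145),.016)
print("tray",P[:,:2].round(4),"sides",[np.linalg.norm(P[i]-P[(i+1)%4]).round(4) for i in range(4)],"ctr",P.mean(0).round(4))
ax=(P[0]+P[1]-P[2]-P[3]);ay=(P[0]+P[3]-P[1]-P[2]);print("yaw from x",np.degrees(np.arctan2(ax[1],ax[0])),"from y",np.degrees(np.arctan2(-ay[0],ay[1])))
print("round",onz(c,f([(199,425)],5.5,235,145),.027)[0].round(4),"dish",onz(c,f([(400,393)],5.5,235,145),.025)[0].round(4),"sq",onz(c,f([(601,363)],5.5,235,145),.027)[0].round(4))
g=lambda p,z:onz(c,f(p,4.2,380,145),z).round(4)
print("brush handle front/butt",g([(122,222),(173,400)],.022).tolist(),"head tip/back",g([(72,42),(110,180)],.03).tolist())
print("green cap",g([(384,485)],.15),"oil cap",g([(516,309)],.15))
print("blue knob",g([(382,121)],.064))
for n,p in dict(mid=[(100,234),(155,213),(194,312),(134,331)],small=[(267,301),(307,282),(339,344),(303,363)],big=[(67,425),(160,424),(163,564),(64,564)]).items():
    P=onz(c,f(p,3.8,130,170),.02); print(n,P.mean(0).round(4),[np.linalg.norm(P[i]-P[(i+1)%4]).round(4) for i in range(4)],"long dir",np.degrees(np.arctan2(*((P[0]-P[3]+P[1]-P[2])[[1,0]]))).round(1))
print("veg",onz(c,f([(140,58)],3.8,130,170),.064))
s=C["side"]
crop(s,285,130,150,110,5,"s_right.png");crop(s,130,280,180,140,4,"s_left.png");crop(s,205,205,150,100,5,"s_tray.png")
E
```

```text
tray [[ 0.6237  0.218 ]
 [ 0.6623 -0.039 ]
 [ 0.4898 -0.0649]
 [ 0.4504  0.1917]] sides [np.float64(0.2599), np.float64(0.1745), np.float64(0.2596), np.float64(0.1753)] ctr [0.5565 0.0765 0.016 ]
yaw from x 8.574277007461765 from y 8.629125643336705
round [0.5011 0.1522 0.027 ] dish [0.5147 0.0691 0.025 ] sq [ 0.5267 -0.0143  0.027 ]
brush handle front/butt [[0.5582, -0.1639, 0.022], [0.4597, -0.1889, 0.022]] head tip/back [[0.6579, -0.1378, 0.03], [0.5799, -0.1566, 0.03]]
green cap [[ 0.4001 -0.2662  0.15  ]] oil cap [[ 0.4864 -0.3351  0.15  ]]
blue knob [[ 0.604  -0.2978  0.064 ]]
mid [0.4579 0.3884 0.02  ] [np.float64(0.0355), np.float64(0.0657), np.float64(0.0377), np.float64(0.0634)] long dir 22.4
small [0.4275 0.2915 0.02  ] [np.float64(0.0264), np.float64(0.0425), np.float64(0.0242), np.float64(0.0437)] long dir 29.9
big [0.3251 0.4028 0.02  ] [np.float64(0.0561), np.float64(0.0828), np.float64(0.0592), np.float64(0.0822)] long dir 2.1
veg [[0.57955281 0.38436688 0.064     ]]
```

View pics/s_right.png

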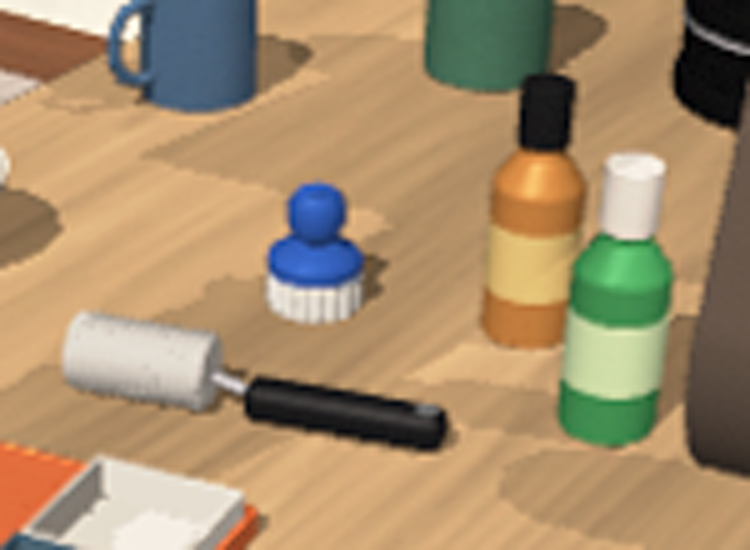

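View pics/s_tray.png

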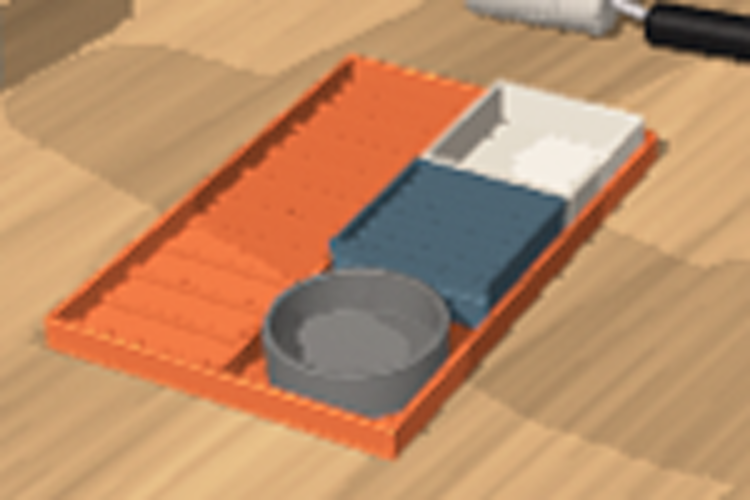

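```bash
python3 - <<'E'
import pickle
from h import *
from scipy.optimize import least_squares
C=pickle.load(open("c0.pkl","rb"));c=C["top"];s=C["side"]
def tri(u,v):
    r=least_squares(lambda X:np.r_[proj(c,X)[0]-u,proj(s,X)[0]-v],[.5,0,.1]); return r.x.round(4),r.fun.round(1)
t=lambda p,k,x,y:np.array(p)/k+[x,y]
print("green",tri(t((384,485),4.2,380,145),t((635,167),5,285,130)))
print("oil",tri(t((518,308),4.2,380,145),t((548,87),5,285,130)))
print("blue",tri(t((380,122),4.2,380,145),t((317,210),5,285,130)))
print("brush butt",tri(t((173,390),4.2,380,145),t((428,410),5,285,130)))
a=np.radians(8.6);R=np.array([[np.cos(a),-np.sin(a)],[np.sin(a),np.cos(a)]])
ct=np.array([.5565,.0765])
X=np.array([np.r_[ct+R@[x,y],.016] for x,y in((.088,.131),(.088,-.131),(-.088,-.131),(-.088,.131))])
print("tray side proj",((proj(s,X)-[205,205])*5).round(0).tolist(), "seen (48,325)?,(352,58),(660,140),(395,430)")
p=onz(s,t([(48,320),(352,58),(660,138),(395,428)],5,205,205),.016);print(p[:,:2].round(4).tolist(),p.mean(0))
E
```

```text
green (array([ 0.4009, -0.2682,  0.1427]), array([-0., -0.,  0.,  0.]))
oil (array([ 0.4877, -0.339 ,  0.1424]), array([ 0.1,  0.3, -0.4, -0. ]))
blue (array([ 0.6059, -0.2999,  0.0533]), array([ 0.1,  0.2, -0.2, -0. ]))
brush butt (array([ 0.466 , -0.1898,  0.0176]), array([-0.1, -0.1,  0.1,  0. ]))
tray side proj [[46.0, 310.0], [353.0, 45.0], [662.0, 125.0], [395.0, 423.0]] seen (48,325)?,(352,58),(660,140),(395,430)
[[0.6174, 0.2241], [0.6553, -0.0294], [0.4832, -0.0556], [0.4479, 0.1954]] [0.55094807 0.08363739 0.016     ]
```

View pics/s_left.png

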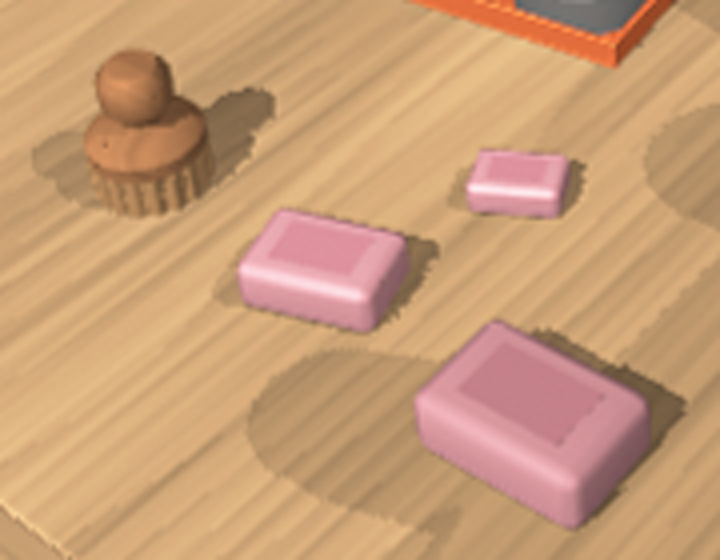

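```bash
python3 - <<'E'
from h import *
goal([.5395,-.1685,.2],np.radians(104.4))
E
```

```text
t 0.25 pos [ 0.1701 -0.6529  0.2417] yaw_y -75.4 x [-0.     0.001 -1.   ] open 0.997 F [0.5 0.4 0.1] q [-1.47  0.29  1.58 -0.    1.28 -0.15]
shift units [ 0.84 -7.51 -9.59] rotvec deg [ 0.2 -0.   0.1]
```

>>> {"fn": "drive_tool", "kwargs": {"series": [[[0,-0.58,-0.74],[0,0,0]],[[0,-0.58,-0.74],[0,0,0]],[[0,-0.58,-0.74],[0,0,0]],[[0,-0.58,-0.74],[0,0,0]],[[0,-0.58,-0.74],[0,0,0]]], "grip": 1, "newtons": 30}}

```text
time: 0.75
eef_pos: [0.3128, -0.4646, 0.2397]
tcp_rot: [-0.702, -0.087, 0.702, -0.086]
contact_force: [-0.2, -0.6, 0.2]
opening: 1.001
```

>>> {"fn": "drive_tool", "kwargs": {"series": [[[0,-0.58,-0.74],[0,0,0]],[[0,-0.58,-0.74],[0,0,0]],[[0,-0.58,-0.74],[0,0,0]],[[0,-0.58,-0.74],[0,0,0]],[[0,-0.58,-0.74],[0,0,0]]]}}

```text
time: 1.25
eef_pos: [0.4615, -0.2706, 0.2403]
tcp_rot: [0.702, 0.085, -0.702, 0.086]
contact_force: [1.1, -0.9, -0.0]
opening: 1.001
```

```bash
python3 - <<'E'
from h import *
goal([.5395,-.1685,.2],np.radians(104.4))
E
```

```text
t 1.25 pos [ 0.4615 -0.2706  0.2403] yaw_y -76.1 x [ 0.001 -0.001 -1.   ] open 1.001 F [ 1.1 -0.9 -0. ] q [-0.72 -0.02  1.92  0.    1.24  0.61]
shift units [ 0.81 -1.61 -2.  ] rotvec deg [-0.5 -0.1 -0. ]
```

>>> {"fn": "drive_tool", "kwargs": {"series": [[[0.2,-0.55,-0.67],[0,0,0]],[[0.3,-0.53,-0.67],[0,0,0]],[[0.3,-0.53,-0.67],[0,0,0]],[[0,0,0],[0,0,0]]]}}

```text
time: 1.65
eef_pos: [0.5451, -0.1592, 0.2007]
tcp_rot: [0.703, 0.087, -0.7, 0.089]
contact_force: [-0.3, -0.4, 0.5]
opening: 1.003
```

```bash
python3 - <<'E'
from h import *
goal([.5395,-.1685,.2],np.radians(104.4))
c=ctrl.read_camera("wrist");cv2.imwrite("pics/w1.png",c["img"][:,:,::-1])
g=np.array([.5395,-.1685]);d=np.array([np.cos(.251),np.sin(.251)])
print(proj(c,[np.r_[g,.022],np.r_[g+d*.025,.022],np.r_[g-d*.085,.022]]))
c=ctrl.read_camera("top");crop(c,380,145,140,140,4.2,"t1.png")
c=ctrl.read_camera("side");crop(c,285,100,150,130,4.5,"s1.png")
E
```

```text
t 1.65 pos [ 0.5451 -0.1592  0.2007] yaw_y -75.7 x [ 0.005 -0.002 -1.   ] open 1.003 F [-0.3 -0.4  0.5] q [-0.46  0.09  1.89  0.    1.16  0.86]
shift units [0.01 0.15 0.15] rotvec deg [-0.1 -0.3 -0.2]
[[328.79875173 221.71403393]
 [328.92144474 192.39205482]
 [328.40077952 311.37882519]]
```

View pics/w1.png

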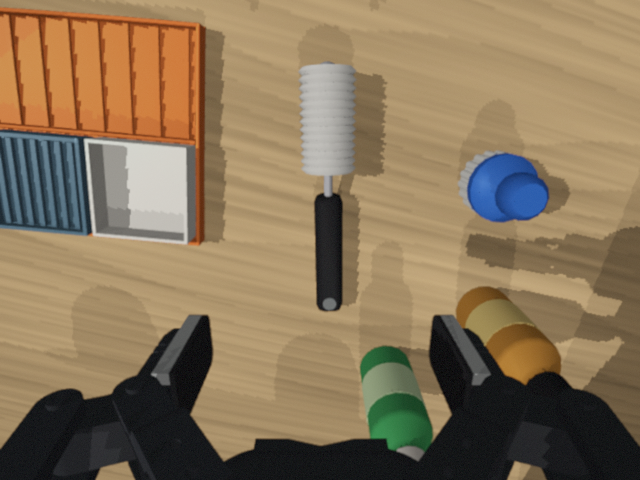

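View pics/s1.png

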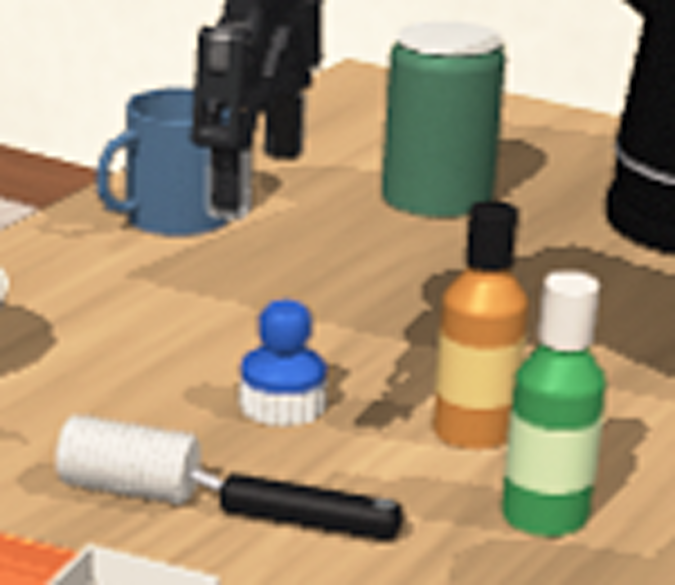

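>>> {"fn": "drive_tool", "kwargs": {"series": [[[0.8,0.15,0.15],[0,0,0]],[[0.8,0,0],[0,0,0]],[[0.8,0,0],[0,0,0]],[[0.6,0,0],[0,0,0]],[[0,0,0],[0,0,0]]]}}

```text
time: 2.3
eef_pos: [0.542, -0.1847, 0.0569]
tcp_rot: [0.709, 0.076, -0.695, 0.089]
contact_force: [-0.2, 0.3, -0.0]
opening: 1.001
```

```bash
python3 - <<'E'
from h import *
goal([.5395,-.1685,.015],np.radians(104.4))
c=ctrl.read_camera("wrist");cv2.imwrite("pics/w2.png",c["img"][:,:,::-1])
E
```

```text
t 2.3 pos [ 0.542  -0.1847  0.0569] yaw_y -76.6 x [ 0.021 -0.015 -1.   ] open 1.001 F [-0.2  0.3 -0. ] q [-0.5   0.28  1.96 -0.    0.88  0.83]
shift units [ 0.83 -0.34 -0.01] rotvec deg [-1.  -1.  -1.1]
```

View pics/w2.png

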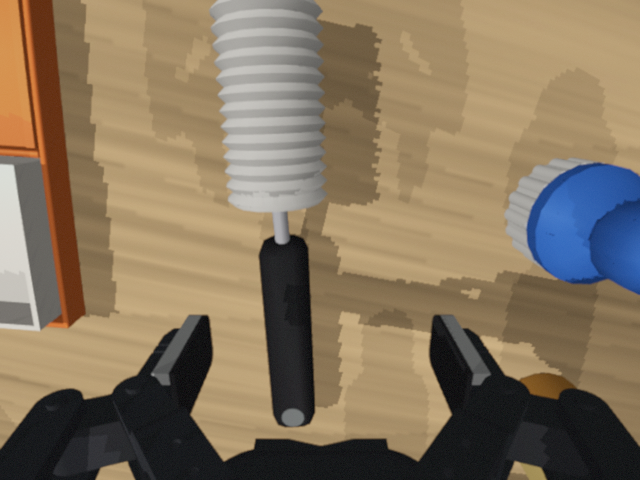

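>>> {"fn": "drive_tool", "kwargs": {"series": [[[0.1,-0.34,0],[-1,-1,-1.1]],[[0,0,0],[0,0,0]]]}}

```text
time: 2.55
eef_pos: [0.541, -0.1707, 0.0577]
tcp_rot: [0.704, 0.086, -0.699, 0.09]
contact_force: [-0.9, 1.1, 0.4]
opening: 1.0
```

```bash
python3 - <<'E'
from h import *
goal([.5395,-.1685,.015],np.radians(104.4))
E
```

```text
t 2.55 pos [ 0.541  -0.1707  0.0577] yaw_y -75.7 x [ 0.007 -0.004 -1.   ] open 1.0 F [-0.9  1.1  0.4] q [-0.48  0.27  1.97 -0.    0.89  0.84]
shift units [ 0.85 -0.05  0.02] rotvec deg [-0.1 -0.3 -0.3]
```

>>> {"fn": "drive_tool", "kwargs": {"series": [[[0.4,-0.05,0.02],[0,-0.3,-0.3]],[[0.3,0,0],[0,0,0]],[[0.15,0,0],[0,0,0]],[[0,0,0],[0,0,0]]]}}

```text
time: 2.95
eef_pos: [0.5448, -0.1703, 0.0211]
tcp_rot: [0.706, 0.086, -0.697, 0.092]
contact_force: [-0.7, 0.7, 0.2]
opening: 1.0
```

```bash
python3 - <<'E'
from h import *
goal([.5395,-.1685,.015],np.radians(104.4))
E
```

```text
t 2.95 pos [ 0.5448 -0.1703  0.0211] yaw_y -75.6 x [ 0.013 -0.007 -1.   ] open 1.0 F [-0.7  0.7  0.2] q [-0.48  0.34  1.97 -0.    0.82  0.84]
shift units [ 0.12 -0.06  0.09] rotvec deg [ 0.  -0.6 -0.6]
```

>>> {"fn": "drive_tool", "kwargs": {"series": [[[0.12,-0.06,0.08],[0,-0.6,-0.6]],[[0,0,0],[0,0,0]]]}}

```text
time: 3.15
eef_pos: [0.5407, -0.1686, 0.0157]
tcp_rot: [0.702, 0.089, -0.701, 0.089]
contact_force: [-0.8, 0.3, 0.2]
opening: 0.998
```

>>> {"fn": "drive_tool", "kwargs": {"series": [[[0,0,0],[0,0,0]],[[0,0,0],[0,0,0]],[[0,0,0],[0,0,0]],[[0,0,0],[0,0,0]]], "grip": -1, "newtons": 35}}

```text
time: 3.55
eef_pos: [0.5415, -0.1691, 0.0168]
tcp_rot: [0.702, 0.088, -0.701, 0.089]
contact_force: [0.1, -0.5, 0.3]
opening: 0.329
```

```bash
python3 - <<'E'
from h import *
goal([.5395,-.1685,.015],np.radians(104.4))
c=ctrl.read_camera("wrist");cv2.imwrite("pics/w3.png",c["img"][:,:,::-1])
E
```

```text
t 3.55 pos [ 0.5415 -0.1691  0.0168] yaw_y -75.6 x [ 0.002 -0.001 -1.   ] open 0.329 F [ 0.1 -0.5  0.3] q [-0.48  0.34  1.97  0.    0.83  0.84]
shift units [ 0.04 -0.02  0.04] rotvec deg [ 0.  -0.1 -0.1]
```

View pics/w3.png

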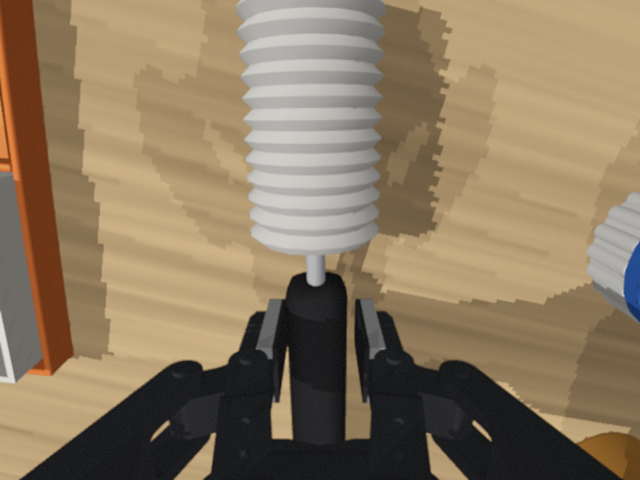

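Nearly closed on the handle at (317,330), centred between the pads. Let it finish closing, then lift slowly.

>>> {"fn": "drive_tool", "kwargs": {"series": [[[0,0,0],[0,0,0]],[[0,0,0],[0,0,0]],[[0,0,0],[0,0,0]]]}}

```text
time: 3.9
eef_pos: [0.5416, -0.1692, 0.017]
tcp_rot: [0.702, 0.088, -0.701, 0.089]
contact_force: [-0.7, -0.3, -0.4]
opening: 0.271
```

>>> {"fn": "drive_tool", "kwargs": {"series": [[[-0.2,0,0],[0,0,0]],[[-0.4,0,0],[0,0,0]],[[-0.4,0,0],[0,0,0]],[[-0.4,0,0],[0,0,0]],[[-0.2,0,0],[0,0,0]]]}}

```text
time: 4.4
eef_pos: [0.5393, -0.168, 0.0987]
tcp_rot: [-0.7, -0.09, 0.703, -0.088]
contact_force: [-0.3, 0.1, -0.8]
opening: 0.27
```

```bash
python3 - <<'E'
from h import *
a=np.radians(8.6);R=np.array([[np.cos(a),-np.sin(a)],[np.sin(a),np.cos(a)]])
T=np.array([.5565,.0765])+R@[.0435,-.020]; print(T)
goal([T[0],T[1],.12],np.radians(8.6+180))
c=ctrl.read_camera("wrist");cv2.imwrite("pics/w4.png",c["img"][:,:,::-1])
E
```

```text
[0.60250161 0.06322966]
t 4.4 pos [ 0.5393 -0.168   0.0987] yaw_y -75.6 x [-0.003  0.002 -1.   ] open 0.27 F [-0.3  0.1 -0.8] q [-0.48  0.21  1.95  0.    0.98  0.84]
shift units [-0.42 -4.17 -2.38] rotvec deg [-84.2  -0.    0.3]
```

View pics/w4.png

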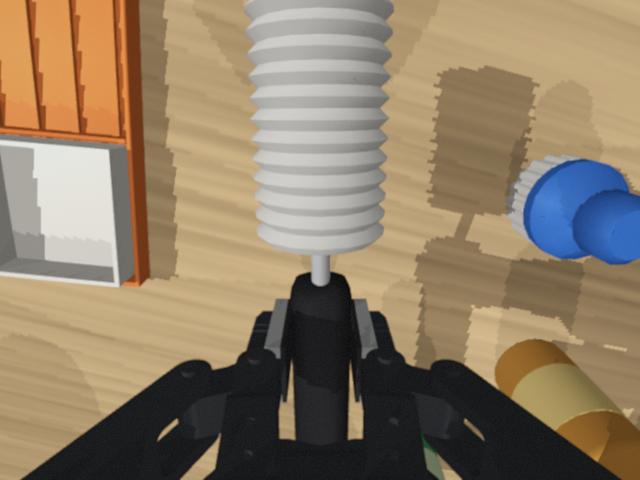

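>>> {"fn": "drive_tool", "kwargs": {"series": [[[-0.1,-0.83,-0.48],[0,0,0]],[[-0.1,-0.83,-0.48],[0,0,0]],[[-0.1,-0.83,-0.48],[0,0,0]],[[-0.1,-0.83,-0.48],[0,0,0]],[[0,-0.8,-0.48],[0,0,0]]]}}

```text
time: 4.95
eef_pos: [0.6068, 0.0615, 0.1205]
tcp_rot: [-0.702, -0.084, 0.702, -0.085]
contact_force: [1.3, -0.8, -1.2]
opening: 0.27
```

>>> {"fn": "drive_tool", "kwargs": {"series": [[[0,0,0],[-8.4,0,0]],[[0,0,0],[-8.4,0,0]],[[0,0,0],[-8.4,0,0]],[[0,0,0],[-8.4,0,0]],[[0,0,0],[-8.4,0,0]]]}}

```text
time: 5.45
eef_pos: [0.6054, 0.0704, 0.1167]
tcp_rot: [-0.62, -0.338, 0.623, -0.335]
contact_force: [0.7, -0.1, -1.6]
opening: 0.267
```

>>> {"fn": "drive_tool", "kwargs": {"series": [[[0,0,0],[-8.4,0,0]],[[0,0,0],[-8.4,0,0]],[[0,0,0],[-8.4,0,0]],[[0,0,0],[-8.4,0,0]],[[0,0,0],[-8.4,0,0]]]}}

```text
time: 5.95
eef_pos: [0.6024, 0.0708, 0.112]
tcp_rot: [0.453, 0.545, -0.458, 0.537]
contact_force: [-0.2, -0.4, -1.4]
opening: 0.275
```

```bash
python3 - <<'E'
from h import *
goal([.6025,.0632,.06],np.radians(8.6+180))
c=ctrl.read_camera("wrist");cv2.imwrite("pics/w5.png",c["img"][:,:,::-1])
E
```

```text
t 5.95 pos [0.6024 0.0708 0.112 ] yaw_y 9.8 x [-0.013  0.001 -1.   ] open 0.275 F [-0.2 -0.4 -1.4] q [-0.05  0.28  1.84  0.    1.04 -0.22]
shift units [ 1.04 -0.01  0.15] rotvec deg [ 1.2 -0.2  0.7]
```

View pics/w5.png

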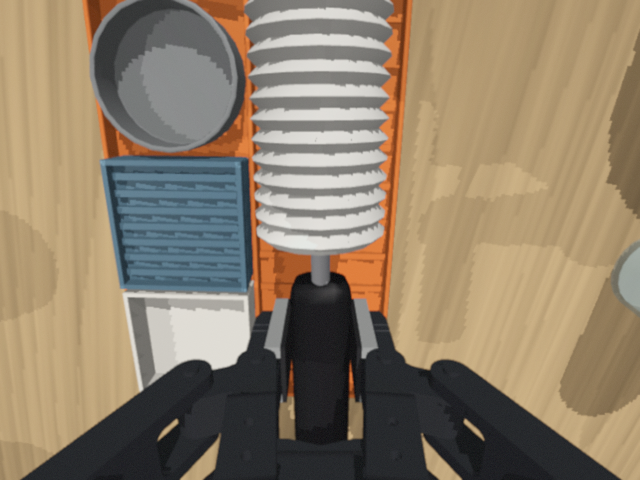

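>>> {"fn": "drive_tool", "kwargs": {"series": [[[0.3,0,0.1],[0.6,-0.2,0.7]],[[0.4,0,0.05],[0.6,0,0]],[[0.3,0,0],[0,0,0]],[[0,0,0],[0,0,0]]]}}

```text
time: 6.4
eef_pos: [0.6026, 0.0634, 0.0589]
tcp_rot: [0.462, 0.536, -0.463, 0.534]
contact_force: [-0.1, -0.2, -1.6]
opening: 0.272
```

```bash
python3 - <<'E'
from h import *
goal([.6025,.0632,.0235],np.radians(8.6+180))
E
```

```text
t 6.4 pos [0.6026 0.0634 0.0589] yaw_y 8.3 x [-0.002  0.    -1.   ] open 0.272 F [-0.1 -0.2 -1.6] q [-0.06  0.35  1.86  0.    0.93 -0.21]
shift units [ 0.71 -0.    0.  ] rotvec deg [-0.3 -0.   0.1]
```

>>> {"fn": "drive_tool", "kwargs": {"series": [[[0.25,0,0],[0,0,0]],[[0.2,0,0],[0,0,0]],[[0.15,0,0],[0,0,0]],[[0,0,0],[0,0,0]]]}}

```text
time: 6.8
eef_pos: [0.603, 0.0638, 0.027]
tcp_rot: [0.463, 0.535, -0.463, 0.534]
contact_force: [0.3, 0.5, -0.9]
opening: 0.272
```

```bash
python3 - <<'E'
from h import *
goal([.6025,.0632,.0235],np.radians(8.6+180))
E
```

```text
t 6.8 pos [0.603  0.0638 0.027 ] yaw_y 8.2 x [-0.001  0.    -1.   ] open 0.272 F [ 0.3  0.5 -0.9] q [-0.06  0.4   1.87  0.    0.88 -0.21]
shift units [ 0.07 -0.01  0.01] rotvec deg [-0.4 -0.   0.1]
```

>>> {"fn": "drive_tool", "kwargs": {"series": [[[0.06,0,0],[0,0,0]],[[0,0,0],[0,0,0]]]}}

```text
time: 7.0
eef_pos: [0.6034, 0.0638, 0.024]
tcp_rot: [0.463, 0.535, -0.463, 0.534]
contact_force: [0.1, -0.7, -1.7]
opening: 0.275
```

>>> {"fn": "drive_tool", "kwargs": {"series": [[[0.04,0,0],[0,0,0]],[[0,0,0],[0,0,0]]]}}

```text
time: 7.2
eef_pos: [0.6047, 0.0638, 0.0236]
tcp_rot: [0.463, 0.534, -0.462, 0.535]
contact_force: [1.1, -0.2, -1.0]
opening: 0.275
```

```bash
python3 - <<'E'
from h import *
goal([.6025,.0632,.0235],np.radians(8.6+180))
c=ctrl.read_camera("side");crop(c,205,150,200,150,4,"s2.png")
print(ctrl.get_state()["contact_force"])
E
```

```text
t 7.2 pos [0.6047 0.0638 0.0236] yaw_y 8.2 x [ 0.002  0.    -1.   ] open 0.275 F [ 1.1 -0.2 -1. ] q [-0.06  0.41  1.87  0.    0.87 -0.21]
shift units [ 0.   -0.04  0.01] rotvec deg [-0.4  0.  -0.1]
[ 0.2792665  -0.03379584 -0.47977861]
```

View pics/s2.png

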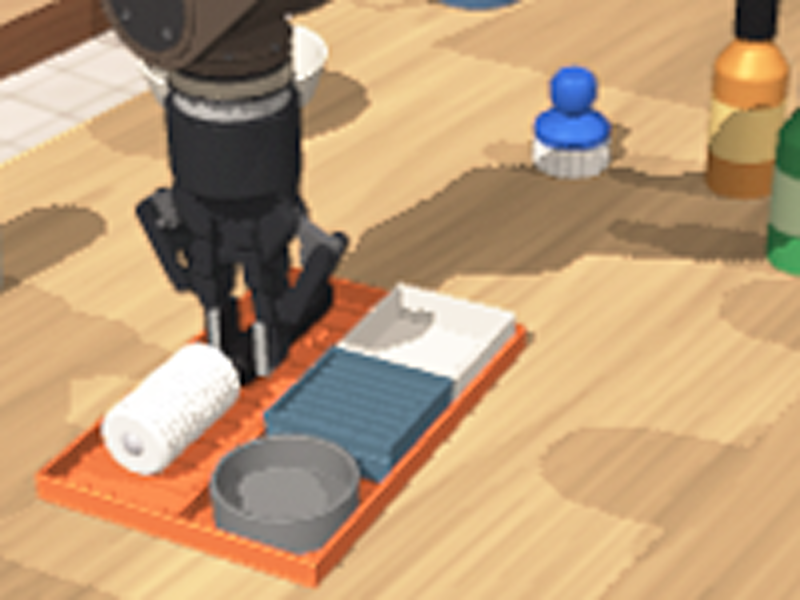

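>>> {"fn": "drive_tool", "kwargs": {"series": [[[0,0,0],[0,0,0]],[[0,0,0],[0,0,0]],[[0,0,0],[0,0,0]]], "grip": -0.08}}

```text
time: 7.55
eef_pos: [0.6055, 0.0637, 0.0245]
tcp_rot: [0.464, 0.533, -0.462, 0.536]
contact_force: [-0.6, -0.4, -0.6]
opening: 0.46
```

>>> {"fn": "drive_tool", "kwargs": {"series": [[[-0.2,0,0],[0,0,0]],[[-0.5,0,0],[0,0,0]],[[-0.9,0,0],[0,0,0]],[[-0.9,0,0],[0,0,0]],[[-0.7,0,0],[0,0,0]]]}}

```text
time: 8.05
eef_pos: [0.6005, 0.0639, 0.1844]
tcp_rot: [0.461, 0.538, -0.465, 0.532]
contact_force: [0.7, -0.8, 0.8]
opening: 0.46
```

```bash
python3 - <<'E'
from h import *
goal([.4001,-.2662,.24],np.radians(-33.6))
c=ctrl.read_camera("side");crop(c,205,150,240,170,3.3,"s3.png")
E
```

```text
t 8.05 pos [0.6005 0.0639 0.1844] yaw_y 8.2 x [-0.011  0.001 -1.   ] open 0.46 F [ 0.7 -0.8  0.8] q [-0.06  0.19  1.8   0.    1.16 -0.21]
shift units [-1.08 -4.92  5.96] rotvec deg [41.8  0.1  0.6]
```

View pics/s3.png

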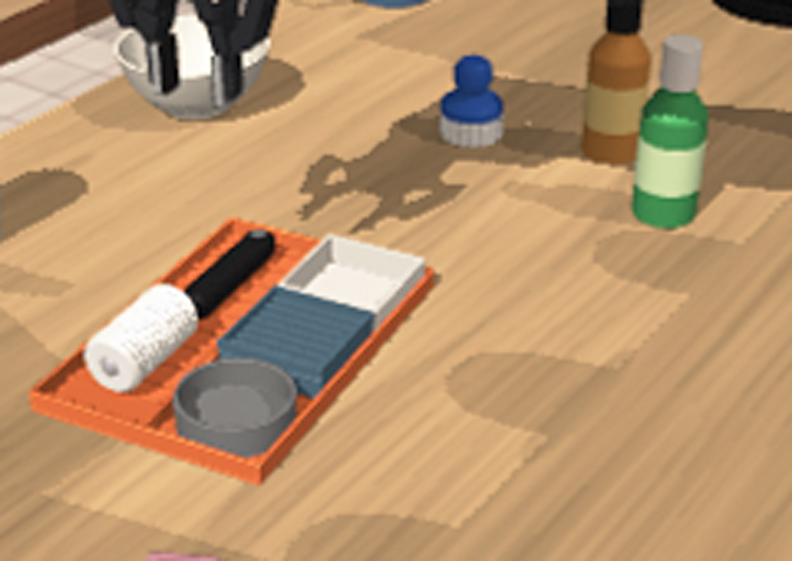

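>>> {"fn": "drive_tool", "kwargs": {"series": [[[-0.2,-0.55,0.66],[0,0,0]],[[-0.2,-0.55,0.66],[0,0,0]],[[-0.2,-0.55,0.66],[0,0,0]],[[-0.2,-0.55,0.66],[0,0,0]],[[-0.2,-0.55,0.66],[0,0,0]]], "grip": 0.8}}

```text
time: 8.6
eef_pos: [0.4918, -0.1211, 0.2497]
tcp_rot: [0.462, 0.533, -0.457, 0.541]
contact_force: [0.7, -0.1, -0.2]
opening: 0.902
```

>>> {"fn": "drive_tool", "kwargs": {"series": [[[-0.1,-0.55,0.66],[0,0,0]],[[0,-0.55,0.66],[0,0,0]],[[0,-0.55,0.66],[0,0,0]],[[0,-0.5,0.6],[0,0,0]],[[0,0,0],[-8.5,0,0]]]}}

```text
time: 9.1
eef_pos: [0.3996, -0.2741, 0.2607]
tcp_rot: [0.421, 0.561, -0.418, 0.578]
contact_force: [0.1, 0.8, 0.2]
opening: 0.898
```

>>> {"fn": "drive_tool", "kwargs": {"series": [[[0,0,0],[-8.5,0,0]],[[0,0,0],[-8.5,0,0]],[[0,0,0],[-8.5,0,0]],[[0,0,0],[-8.5,0,0]],[[0,0,0],[0,0,0]]]}}

```text
time: 9.6
eef_pos: [0.3976, -0.2762, 0.2636]
tcp_rot: [0.229, 0.658, -0.233, 0.679]
contact_force: [-0.6, 0.2, 0.1]
opening: 0.901
```

```bash
python3 - <<'E'
from h import *
goal([.4001,-.2670,.18],np.radians(51))
c=ctrl.read_camera("wrist");cv2.imwrite("pics/w6.png",c["img"][:,:,::-1])
print(proj(c,[[.4001,-.267,.15],[.4001,-.267,.0],[.55,-.267,0]]))
E
```

```text
t 9.6 pos [ 0.3976 -0.2762  0.2636] yaw_y 51.9 x [ 0.025 -0.015 -1.   ] open 0.901 F [-0.6  0.2  0.1] q [-0.82 -0.18  2.02  0.01  1.27 -1.73]
shift units [ 1.67  0.17 -0.12] rotvec deg [ 0.9  1.7 -0.2]
[[334.42837591 228.96920098]
 [328.94806165 181.47287406]
 [409.04913403 283.41222778]]
```

View pics/w6.png

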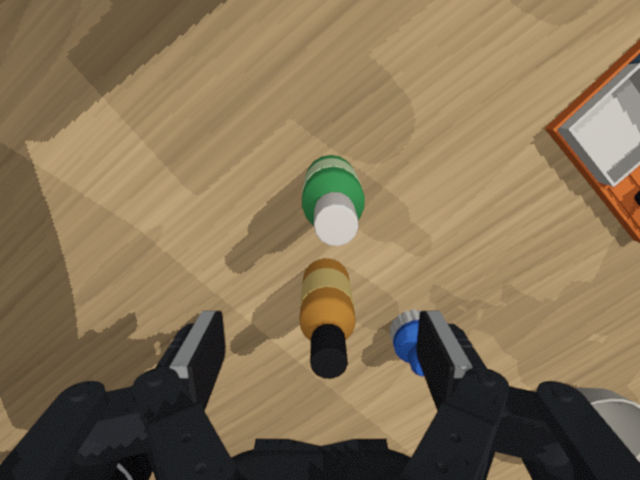

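```bash
python3 - <<'E'
from h import *
c=ctrl.read_camera("wrist");crop(c,280,140,110,110,5,"w6c.png")
print(onz(c,[[336.5,224]],.15))
E
```

```text
[[ 0.39828375 -0.26381068  0.15      ]]
```

View pics/w6c.png

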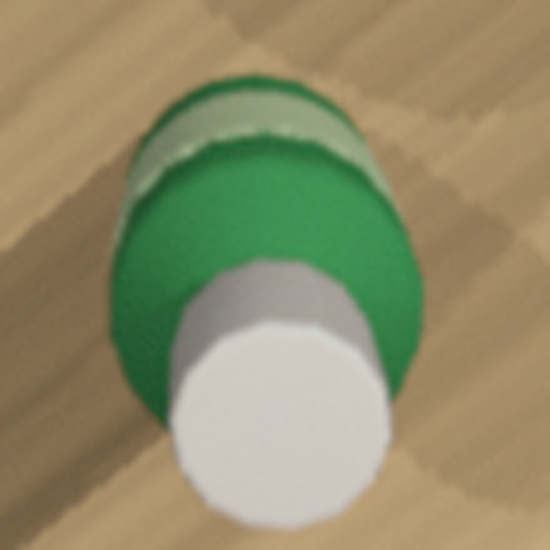

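>>> {"fn": "drive_tool", "kwargs": {"series": [[[0.5,0.15,-0.18],[0.9,1.7,-0.2]],[[0.5,0,0],[0,0,0]],[[0.4,0,0],[0,0,0]],[[0.1,0,0],[0,0,0]],[[0,0,0],[0,0,0]]]}}

```text
time: 10.2
eef_pos: [0.3968, -0.2653, 0.1887]
tcp_rot: [0.241, 0.663, -0.242, 0.666]
contact_force: [0.8, 0.2, 0.1]
opening: 0.903
```

```bash
python3 - <<'E'
from h import *
goal([.3985,-.2645,.127],np.radians(51))
E
```

```text
t 10.2 pos [ 0.3968 -0.2653  0.1887] yaw_y 50.1 x [ 0.003 -0.002 -1.   ] open 0.903 F [0.8 0.2 0.1] q [-0.8  -0.11  2.1   0.    1.14 -1.68]
shift units [1.23 0.03 0.01] rotvec deg [-0.9  0.2 -0. ]
```

>>> {"fn": "drive_tool", "kwargs": {"series": [[[0.4,0.03,0.01],[-0.5,0.2,0]],[[0.4,0,0],[0,0,0]],[[0.3,0,0],[0,0,0]],[[0.05,0,0],[0,0,0]],[[0,0,0],[0,0,0]]]}}

```text
time: 10.7
eef_pos: [0.4018, -0.268, 0.1368]
tcp_rot: [0.238, 0.661, -0.242, 0.669]
contact_force: [-0.4, -0.8, -0.1]
opening: 0.9
```

```bash
python3 - <<'E'
from h import *
goal([.3985,-.2645,.127],np.radians(51))
c=ctrl.read_camera("wrist");cv2.imwrite("pics/w7.png",c["img"][:,:,::-1])
E
```

```text
t 10.7 pos [ 0.4018 -0.268   0.1368] yaw_y 50.4 x [ 0.009 -0.009 -1.   ] open 0.9 F [-0.4 -0.8 -0.1] q [-0.8  -0.03  2.13  0.    1.03 -1.68]
shift units [ 0.19  0.01 -0.1 ] rotvec deg [-0.6  0.7  0.1]
```

View pics/w7.png

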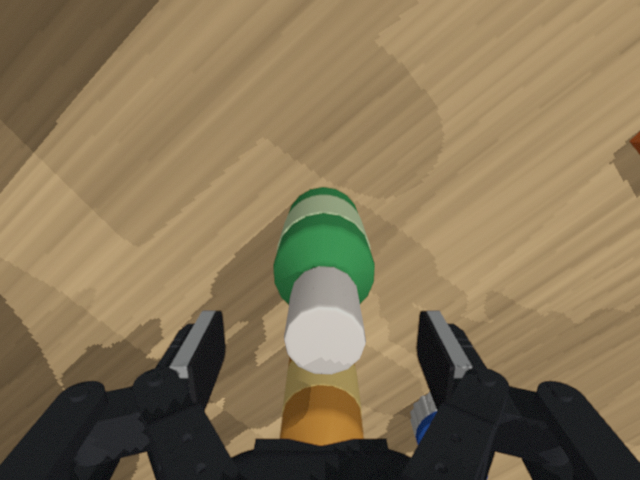

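>>> {"fn": "drive_tool", "kwargs": {"series": [[[0.19,0.01,-0.09],[0,0.7,0]],[[0,0,0],[0,0,0]]]}}

```text
time: 10.95
eef_pos: [0.3996, -0.2657, 0.1292]
tcp_rot: [0.239, 0.664, -0.241, 0.666]
contact_force: [0.4, 0.1, -1.4]
opening: 0.898
```

>>> {"fn": "drive_tool", "kwargs": {"series": [[[0,0,0],[0,0,0]],[[0,0,0],[0,0,0]],[[0,0,0],[0,0,0]],[[0,0,0],[0,0,0]],[[0,0,0],[0,0,0]]], "grip": -1, "newtons": 40}}

```text
time: 11.45
eef_pos: [0.4002, -0.2662, 0.1304]
tcp_rot: [0.239, 0.663, -0.241, 0.667]
contact_force: [1.1, -0.1, -1.3]
opening: 0.337
```

```bash
python3 - <<'E'
from h import *
goal([.3985,-.2645,.127],np.radians(51))
c=ctrl.read_camera("wrist");cv2.imwrite("pics/w8.png",c["img"][:,:,::-1])
E
```

```text
t 11.45 pos [ 0.4002 -0.2662  0.1304] yaw_y 50.3 x [ 0.003 -0.005 -1.   ] open 0.337 F [ 1.1 -0.1 -1.3] q [-0.8  -0.02  2.14 -0.    1.02 -1.68]
shift units [ 0.07  0.   -0.05] rotvec deg [-0.7  0.3  0.1]
```

View pics/w8.png

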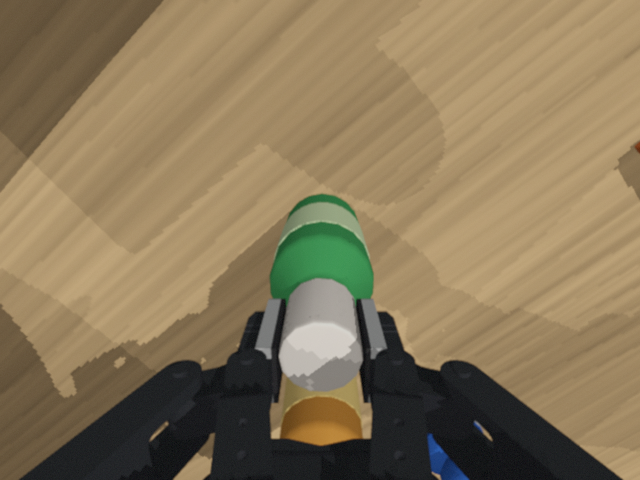

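>>> {"fn": "drive_tool", "kwargs": {"series": [[[-0.2,0,0],[0,0,0]],[[-0.4,0,0],[0,0,0]],[[-0.4,0,0],[0,0,0]],[[-0.4,0,0],[0,0,0]],[[-0.2,0,0],[0,0,0]]]}}

```text
time: 12.0
eef_pos: [0.3975, -0.2636, 0.2104]
tcp_rot: [0.24, 0.667, -0.24, 0.663]
contact_force: [0.4, -0.4, -2.3]
opening: 0.341
```

```bash
python3 - <<'E'
from h import *
goal([.5266,-.0135,.21],np.radians(51))
c=ctrl.read_camera("wrist");cv2.imwrite("pics/w9.png",c["img"][:,:,::-1])
E
```

```text
t 12.0 pos [ 0.3975 -0.2636  0.2104] yaw_y 50.3 x [-0.004  0.002 -1.   ] open 0.341 F [ 0.4 -0.4 -2.3] q [-0.8  -0.13  2.08 -0.    1.2  -1.68]
shift units [ 0.01  5.5  -1.21] rotvec deg [-0.7 -0.3  0.1]
```

View pics/w9.png

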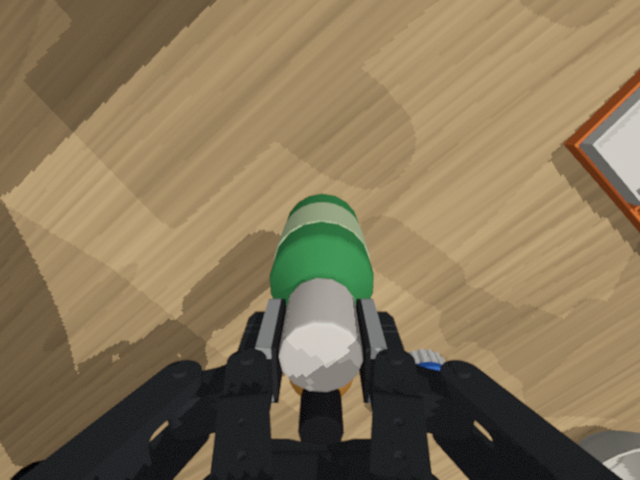

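>>> {"fn": "drive_tool", "kwargs": {"series": [[[-0.05,0.4,-0.1],[0,-0.3,0]],[[0,0.7,-0.15],[0,0,0]],[[0,0.7,-0.15],[0,0,0]],[[0,0.7,-0.15],[0,0,0]],[[0,0.7,-0.15],[0,0,0]]]}}

```text
time: 12.55
eef_pos: [0.4732, -0.1174, 0.2119]
tcp_rot: [0.242, 0.664, -0.245, 0.664]
contact_force: [0.3, 0.3, -2.5]
opening: 0.337
```

>>> {"fn": "drive_tool", "kwargs": {"series": [[[0,0.7,-0.15],[0,0,0]],[[0,0.6,-0.15],[0,0,0]],[[0,0.4,-0.1],[0,0,0]],[[0,0.2,0],[0,0,0]],[[0,0,0],[0,0,0]]]}}

```text
time: 13.05
eef_pos: [0.5193, -0.0239, 0.2068]
tcp_rot: [0.24, 0.667, -0.243, 0.662]
contact_force: [0.5, -0.3, -0.9]
opening: 0.337
```

```bash
python3 - <<'E'
from h import *
goal([.5273,-.0140,.137],np.radians(51))
c=ctrl.read_camera("wrist");cv2.imwrite("pics/w10.png",c["img"][:,:,::-1])
E
```

```text
t 13.05 pos [ 0.5193 -0.0239  0.2068] yaw_y 50.1 x [-0.008 -0.002 -1.   ] open 0.337 F [ 0.5 -0.3 -0.9] q [-0.24 -0.02  1.98 -0.    1.19 -1.11]
shift units [1.4  0.26 0.  ] rotvec deg [-0.9 -0.3  0.4]
```

View pics/w10.png

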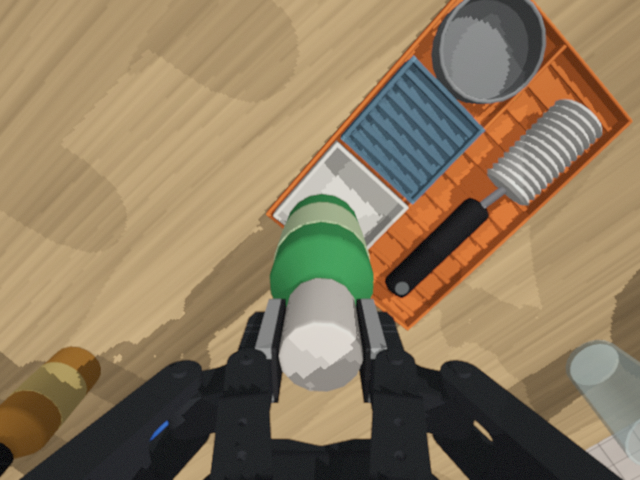

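>>> {"fn": "drive_tool", "kwargs": {"series": [[[0.2,0.25,0],[-0.5,-0.3,0.4]],[[0.3,0.02,0],[0,0,0]],[[0.2,0,0],[0,0,0]],[[0,0,0],[0,0,0]]]}}

```text
time: 13.5
eef_pos: [0.5274, -0.0161, 0.1685]
tcp_rot: [0.24, 0.665, -0.24, 0.665]
contact_force: [0.2, -0.0, -3.0]
opening: 0.342
```

```bash
python3 - <<'E'
from h import *
goal([.5273,-.0140,.137],np.radians(51))
c=ctrl.read_camera("side");crop(c,225,130,180,150,4,"s4.png")
E
```

```text
t 13.5 pos [ 0.5274 -0.0161  0.1685] yaw_y 50.4 x [-0.  0. -1.] open 0.342 F [ 0.2 -0.  -3. ] q [-0.22  0.04  2.    0.    1.1  -1.1 ]
shift units [ 0.63  0.03 -0.03] rotvec deg [-0.6 -0.  -0. ]
```

View pics/s4.png

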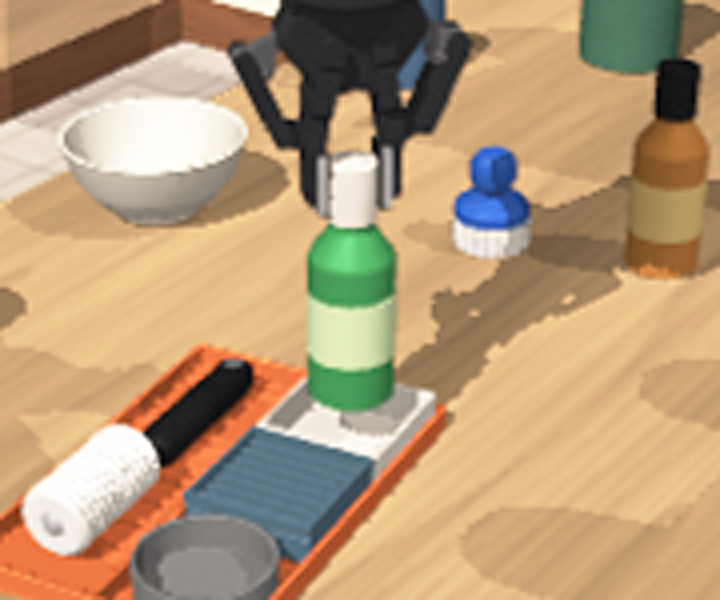

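Bottle at (350,390 in crop) hangs over the white cup. Lower slowly.

>>> {"fn": "drive_tool", "kwargs": {"series": [[[0.2,0.02,-0.02],[0,0,0]],[[0.2,0,0],[0,0,0]],[[0.12,0,0],[0,0,0]],[[0.04,0,0],[0,0,0]],[[0,0,0],[0,0,0]]]}}

```text
time: 14.05
eef_pos: [0.5282, -0.0155, 0.1398]
tcp_rot: [0.24, 0.664, -0.24, 0.666]
contact_force: [0.4, -0.6, -2.1]
opening: 0.337
```

```bash
python3 - <<'E'
from h import *
goal([.5273,-.0140,.136],np.radians(51))
c=ctrl.read_camera("side");crop(c,225,130,180,150,4,"s5.png")
E
```

```text
t 14.05 pos [ 0.5282 -0.0155  0.1398] yaw_y 50.3 x [ 0.003 -0.    -1.   ] open 0.337 F [ 0.4 -0.6 -2.1] q [-0.22  0.07  2.02  0.    1.04 -1.1 ]
shift units [ 0.08  0.01 -0.03] rotvec deg [-0.7  0.1 -0.1]
```

View pics/s5.png

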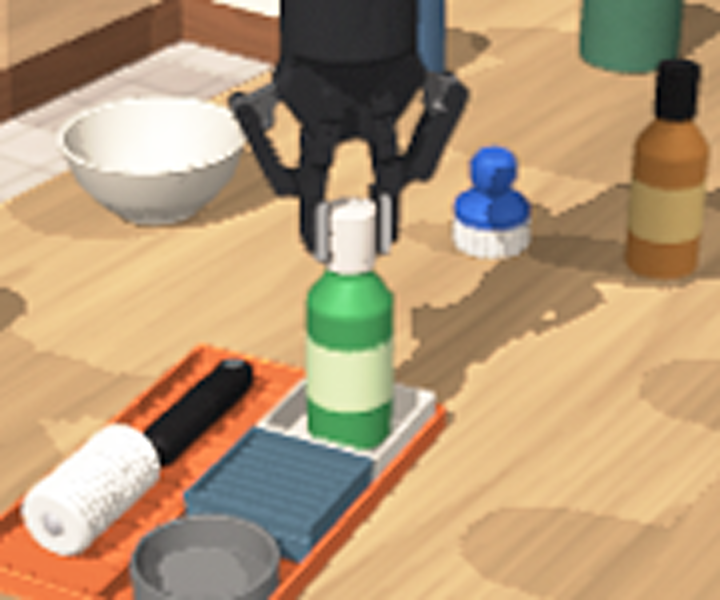

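>>> {"fn": "drive_tool", "kwargs": {"series": [[[0.06,0,0],[0,0,0]],[[0,0,0],[0,0,0]]]}}

```text
time: 14.3
eef_pos: [0.5287, -0.0156, 0.1373]
tcp_rot: [0.24, 0.664, -0.24, 0.667]
contact_force: [0.8, 0.0, -2.4]
opening: 0.339
```

>>> {"fn": "drive_tool", "kwargs": {"series": [[[0.05,0,0],[0,0,0]],[[0,0,0],[0,0,0]]]}}

```text
time: 14.5
eef_pos: [0.5301, -0.0157, 0.1364]
tcp_rot: [0.241, 0.662, -0.24, 0.668]
contact_force: [-0.3, -0.6, -2.2]
opening: 0.339
```

>>> {"fn": "drive_tool", "kwargs": {"series": [[[0.06,-0.02,-0.03],[0,0.5,0]],[[0,0,0],[0,0,0]]]}}

```text
time: 14.7
eef_pos: [0.5308, -0.0161, 0.1367]
tcp_rot: [0.242, 0.663, -0.238, 0.667]
contact_force: [-0.9, -0.4, -2.9]
opening: 0.334
```

>>> {"fn": "drive_tool", "kwargs": {"series": [[[0.05,0,0],[0,0.3,0]],[[0,0,0],[0,0,0]]]}}

```text
time: 14.9
eef_pos: [0.5322, -0.0165, 0.1362]
tcp_rot: [0.242, 0.664, -0.237, 0.667]
contact_force: [-0.2, -0.6, -2.4]
opening: 0.34
```

```bash
python3 - <<'E'
from h import *
goal([.5273,-.0140,.134],np.radians(51))
c=ctrl.read_camera("side");crop(c,285,170,60,80,8,"s6.png")
for i in range(4):
    ctrl.read_camera("top"); print(ctrl.get_state()["contact_force"],ctrl.get_state()["eef_pos"])
E
```

```text
t 14.9 pos [ 0.5322 -0.0165  0.1362] yaw_y 50.3 x [ 0.006  0.006 -1.   ] open 0.34 F [-0.2 -0.6 -2.4] q [-0.22  0.09  2.02  0.01  1.04 -1.11]
shift units [ 0.04 -0.02 -0.11] rotvec deg [-0.7  0.1 -0.5]
[-0.39927752  0.39511104  1.52575218] [ 0.53211675 -0.01638177  0.13611875]
[ 0.04630216 -0.06598664  2.38104238] [ 0.53209827 -0.01637634  0.13607796]
[ 0.40026708 -0.23198135  1.69731036] [ 0.53209778 -0.01639094  0.13609008]
[0.22946347 0.48000867 0.59281254] [ 0.53209265 -0.01635843  0.13609524]
```

View pics/s6.png

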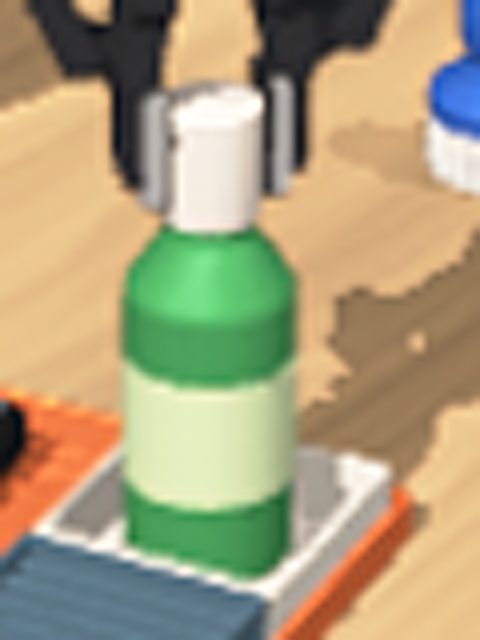

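>>> {"fn": "drive_tool", "kwargs": {"series": [[[0,0,0],[0,0,0]],[[0,0,0],[0,0,0]],[[0,0,0],[0,0,0]],[[0,0,0],[0,0,0]]], "grip": 0.6}}

```text
time: 15.55
eef_pos: [0.5311, -0.0161, 0.1347]
tcp_rot: [0.242, 0.665, -0.237, 0.666]
contact_force: [-0.6, 0.2, -0.0]
opening: 0.802
```

>>> {"fn": "drive_tool", "kwargs": {"series": [[[-0.3,0,0],[0,0,0]],[[-0.6,0,0],[0,0,0]],[[-0.8,0,0],[0,0,0]],[[-0.4,0,0],[0,0,0]],[[0,0,0],[0,0,0]]]}}

```text
time: 16.05
eef_pos: [0.5301, -0.0166, 0.2459]
tcp_rot: [0.242, 0.665, -0.237, 0.665]
contact_force: [-1.3, 0.3, -0.1]
opening: 0.8
```

```bash
python3 - <<'E'
from h import *
goal([.605,-.298,.24],np.radians(51))
c=ctrl.read_camera("side");crop(c,225,130,180,150,4,"s7.png")
E
```

```text
t 16.05 pos [ 0.5301 -0.0166  0.2459] yaw_y 50.3 x [ 0.002  0.007 -1.   ] open 0.8 F [-1.3  0.3 -0.1] q [-0.23 -0.04  1.93  0.01  1.25 -1.11]
shift units [ 0.08 -3.38  4.75] rotvec deg [-0.7 -0.1 -0.4]
```

View pics/s7.png

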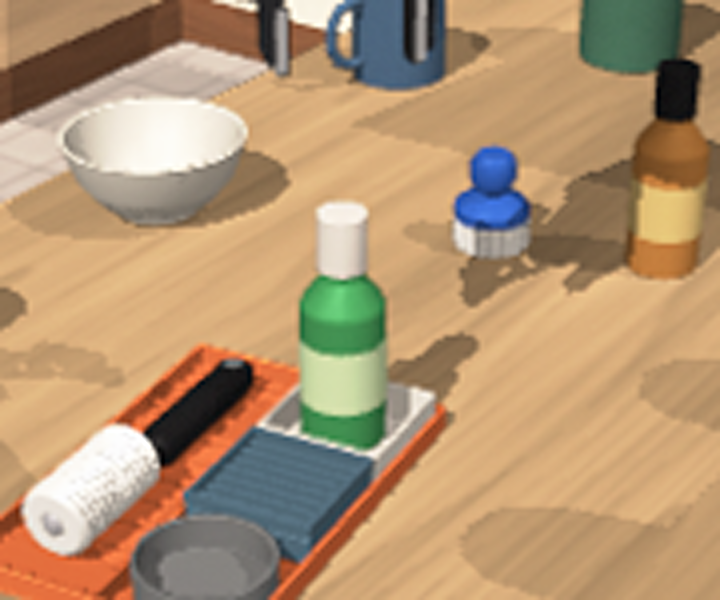

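>>> {"fn": "drive_tool", "kwargs": {"series": [[[0,-0.5,0.7],[0,0,0]],[[0,-0.5,0.7],[0,0,0]],[[0,-0.5,0.7],[0,0,0]],[[0,-0.5,0.7],[0,0,0]],[[0,-0.5,0.7],[0,0,0]]]}}

```text
time: 16.6
eef_pos: [0.5835, -0.224, 0.2363]
tcp_rot: [0.24, 0.67, -0.233, 0.662]
contact_force: [0.7, -0.2, 0.2]
opening: 0.806
```

>>> {"fn": "drive_tool", "kwargs": {"series": [[[0.2,-0.5,0.7],[0,0,0]],[[0.4,-0.35,0.5],[0,0,0]],[[0.4,0,0],[0,0,0]],[[0.2,0,0],[0,0,0]],[[0,0,0],[0,0,0]]]}}

```text
time: 17.1
eef_pos: [0.6, -0.3017, 0.1638]
tcp_rot: [0.243, 0.673, -0.235, 0.658]
contact_force: [0.3, 0.2, 0.3]
opening: 0.801
```

```bash
python3 - <<'E'
from h import *
goal([.605,-.298,.14],np.radians(51))
c=ctrl.read_camera("wrist");cv2.imwrite("pics/w11.png",c["img"][:,:,::-1])
print("cam",-c["R"].T@c["t"],proj(c,[[.605,-.298,.07]]))
E
```

```text
t 17.1 pos [ 0.6    -0.3017  0.1638] yaw_y 50.5 x [-0.017  0.019 -1.   ] open 0.801 F [0.3 0.2 0.3] q [-0.62  0.36  1.63  0.01  1.17 -1.5 ]
shift units [0.48 0.12 0.04] rotvec deg [-0.5 -1.4 -0.2]
cam [ 0.53671252 -0.25137269  0.29805187] [[331.05404182 254.86706682]]
```

View pics/w11.png

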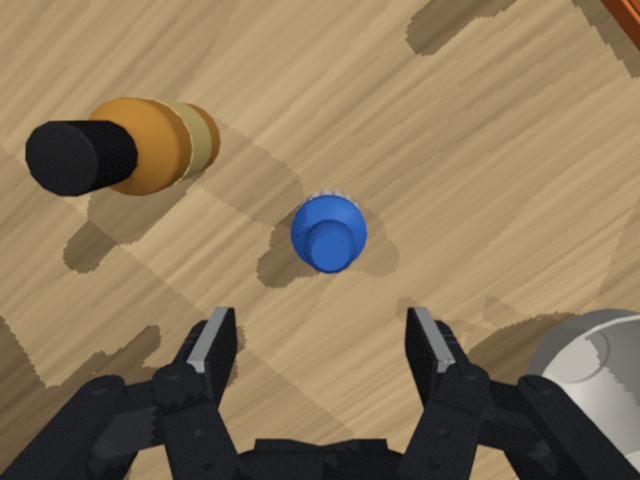

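```bash
python3 - <<'E'
from h import *
c=ctrl.read_camera("wrist");crop(c,280,170,100,110,5,"w11c.png")
print(onz(c,[[331,246]],.064),onz(c,[[331,246]],.07))
E
```

```text
[[ 0.60252401 -0.2954363   0.064     ]] [[ 0.60084385 -0.29430434  0.07      ]]
```

View pics/w11c.png

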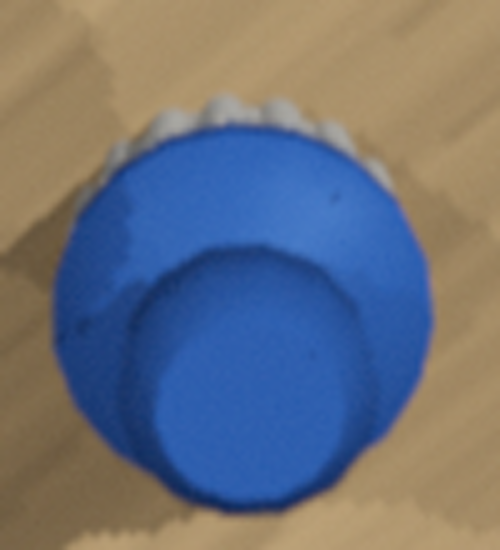

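```bash
python3 - <<'E'
from h import *
goal([.603,-.2965,.1],np.radians(51))
E
```

```text
t 17.2 pos [ 0.6009 -0.3016  0.1661] yaw_y 50.5 x [-0.014  0.017 -1.   ] open 0.797 F [-0.1  1.1  0.8] q [-0.62  0.36  1.63  0.01  1.17 -1.5 ]
shift units [ 1.32  0.1  -0.  ] rotvec deg [-0.5 -1.2 -0.3]
```

>>> {"fn": "drive_tool", "kwargs": {"series": [[[0.3,0.1,0],[-0.5,-1.2,-0.3]],[[0.4,0,0],[0,0,0]],[[0.4,0,0],[0,0,0]],[[0.1,0,0],[0,0,0]],[[0,0,0],[0,0,0]]]}}

```text
time: 17.7
eef_pos: [0.6087, -0.2959, 0.1142]
tcp_rot: [0.232, 0.662, -0.236, 0.672]
contact_force: [0.2, 0.7, -0.1]
opening: 0.798
```

```bash
python3 - <<'E'
from h import *
goal([.603,-.2965,.05],np.radians(51))
c=ctrl.read_camera("wrist");cv2.imwrite("pics/w12.png",c["img"][:,:,::-1])
E
```

```text
t 17.7 pos [ 0.6087 -0.2959  0.1142] yaw_y 51.4 x [ 0.012 -0.009 -1.   ] open 0.798 F [ 0.2  0.7 -0.1] q [-0.6   0.41  1.67 -0.    1.05 -1.5 ]
shift units [ 1.28 -0.08 -0.1 ] rotvec deg [ 0.4  0.8 -0. ]
```

View pics/w12.png

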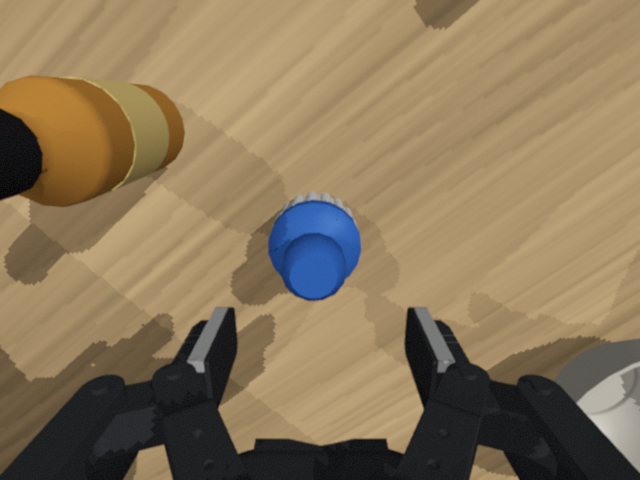

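>>> {"fn": "drive_tool", "kwargs": {"series": [[[0.3,-0.08,-0.1],[0.4,0.8,0]],[[0.4,0,0],[0,0,0]],[[0.4,0,0],[0,0,0]],[[0.05,0,0],[0,0,0]],[[0,0,0],[0,0,0]]]}}

```text
time: 18.25
eef_pos: [0.6045, -0.298, 0.0602]
tcp_rot: [0.236, 0.663, -0.237, 0.669]
contact_force: [0.6, -0.4, 0.1]
opening: 0.8
```

```bash
python3 - <<'E'
from h import *
goal([.603,-.2965,.05],np.radians(51))
c=ctrl.read_camera("wrist");cv2.imwrite("pics/w13.png",c["img"][:,:,::-1])
print(proj(c,[.603,-.2965,.07]))
E
```

```text
t 18.25 pos [ 0.6045 -0.298   0.0602] yaw_y 50.9 x [ 0.007 -0.005 -1.   ] open 0.8 F [ 0.6 -0.4  0.1] q [-0.61  0.47  1.69  0.    0.97 -1.5 ]
shift units [ 0.2   0.   -0.04] rotvec deg [-0.1  0.5 -0.1]
[[323.62512346 341.56074635]]
```

View pics/w13.png

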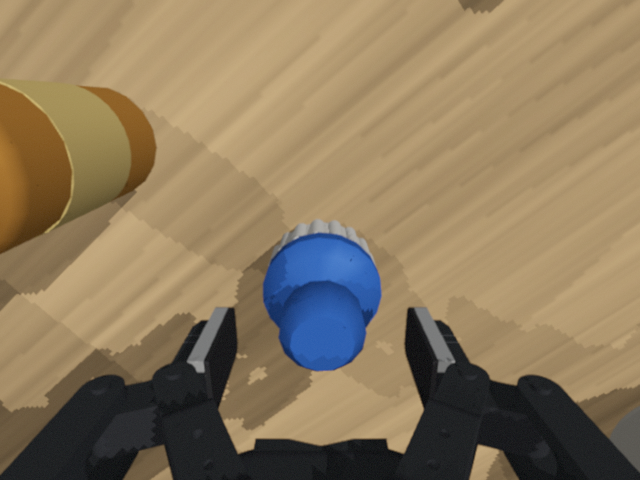

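>>> {"fn": "drive_tool", "kwargs": {"series": [[[0.2,0,-0.04],[0,0.5,0]],[[0,0,0],[0,0,0]]]}}

```text
time: 18.5
eef_pos: [0.6036, -0.2973, 0.0515]
tcp_rot: [0.237, 0.666, -0.236, 0.667]
contact_force: [-1.0, -0.2, 0.4]
opening: 0.799
```

>>> {"fn": "drive_tool", "kwargs": {"series": [[[0,0,0],[0,0,0]],[[0,0,0],[0,0,0]],[[0,0,0],[0,0,0]],[[0,0,0],[0,0,0]],[[0,0,0],[0,0,0]]], "grip": -1, "newtons": 30}}

```text
time: 19.0
eef_pos: [0.6046, -0.2979, 0.0533]
tcp_rot: [0.236, 0.665, -0.237, 0.668]
contact_force: [0.5, -0.4, -0.5]
opening: 0.381
```

```bash
python3 - <<'E'
from h import *
goal([.603,-.2965,.05],np.radians(51))
c=ctrl.read_camera("wrist");cv2.imwrite("pics/w14.png",c["img"][:,:,::-1])
E
```

```text
t 19.0 pos [ 0.6046 -0.2979  0.0533] yaw_y 50.9 x [ 0.005 -0.002 -1.   ] open 0.381 F [ 0.5 -0.4 -0.5] q [-0.61  0.48  1.69  0.    0.96 -1.5 ]
shift units [ 0.07  0.   -0.04] rotvec deg [-0.1  0.3 -0.1]
```

View pics/w14.png

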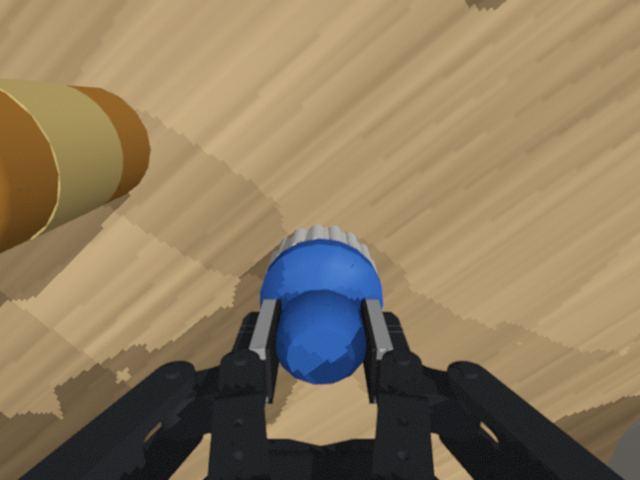

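>>> {"fn": "drive_tool", "kwargs": {"series": [[[-0.2,0,0],[0,0,0]],[[-0.5,0,0],[0,0,0]],[[-0.8,0,0],[0,0,0]],[[-0.9,0,0],[0,0,0]],[[-0.9,0,0],[0,0,0]]]}}

```text
time: 19.55
eef_pos: [0.5994, -0.2946, 0.2144]
tcp_rot: [0.238, 0.672, -0.235, 0.661]
contact_force: [0.4, -1.0, -0.7]
opening: 0.385
```

>>> {"fn": "drive_tool", "kwargs": {"series": [[[-0.6,0,0],[0,0,0]],[[-0.2,0,0],[0,0,0]],[[0,0,0],[0,0,0]]]}}

```text
time: 19.85
eef_pos: [0.6025, -0.2967, 0.268]
tcp_rot: [0.237, 0.666, -0.236, 0.667]
contact_force: [-0.8, -0.3, -0.7]
opening: 0.384
```

```bash
python3 - <<'E'
from h import *
goal([.5013,.1526,.25],np.radians(51))
c=ctrl.read_camera("side");crop(c,225,60,200,150,4,"s8.png")
E
```

```text
t 19.85 pos [ 0.6025 -0.2967  0.268 ] yaw_y 50.9 x [ 0.002 -0.001 -1.   ] open 0.384 F [-0.8 -0.3 -0.7] q [-0.61  0.26  1.56  0.    1.32 -1.5 ]
shift units [ 0.35  5.7  -7.24] rotvec deg [-0.1  0.1 -0.1]
```

View pics/s8.png

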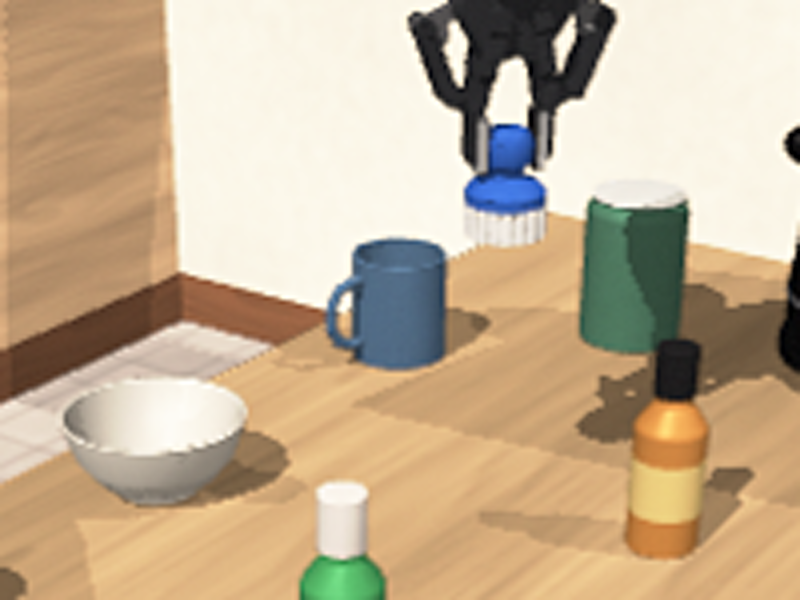

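>>> {"fn": "drive_tool", "kwargs": {"series": [[[0,0.35,-0.45],[0,0,0]],[[0,0.55,-0.7],[0,0,0]],[[0,0.55,-0.7],[0,0,0]],[[0,0.55,-0.7],[0,0,0]],[[0,0.55,-0.7],[0,0,0]]]}}

```text
time: 20.4
eef_pos: [0.5508, -0.0925, 0.2519]
tcp_rot: [0.241, 0.673, -0.239, 0.658]
contact_force: [-0.2, 0.4, 0.2]
opening: 0.384
```

>>> {"fn": "drive_tool", "kwargs": {"series": [[[-0.05,0.55,-0.7],[0,0,0]],[[0,0.55,-0.7],[0,0,0]],[[0,0.55,-0.7],[0,0,0]],[[0,0.55,-0.7],[0,0,0]],[[0,0.55,-0.7],[0,0,0]]]}}

```text
time: 20.9
eef_pos: [0.4937, 0.134, 0.2424]
tcp_rot: [0.239, 0.681, -0.242, 0.648]
contact_force: [1.1, -0.1, -0.5]
opening: 0.38
```

```bash
python3 - <<'E'
from h import *
goal([.5013,.1526,.2],np.radians(51))
E
```

```text
t 20.9 pos [0.4937 0.134  0.2424] yaw_y 50.2 x [-0.045  0.013 -0.999] open 0.38 F [ 1.1 -0.1 -0.5] q [ 0.06 -0.06  1.95  0.02  1.29 -0.82]
shift units [ 0.84  0.4  -0.09] rotvec deg [-0.8 -2.4  1. ]
```

>>> {"fn": "drive_tool", "kwargs": {"series": [[[0,0.2,-0.05],[-0.8,-2,1]],[[0.3,0.1,0],[0,0,0]],[[0.5,0,0],[0,0,0]],[[0.5,0,0],[0,0,0]],[[0.1,0,0],[0,0,0]]]}}

```text
time: 21.4
eef_pos: [0.4911, 0.1543, 0.1577]
tcp_rot: [0.23, 0.677, -0.234, 0.659]
contact_force: [-0.4, 0.6, -0.7]
opening: 0.386
```

```bash
python3 - <<'E'
from h import *
goal([.5013,.1526,.1],np.radians(51))
c=ctrl.read_camera("wrist");cv2.imwrite("pics/w15.png",c["img"][:,:,::-1])
E
```

```text
t 21.4 pos [0.4911 0.1543 0.1577] yaw_y 51.7 x [-0.026  0.003 -1.   ] open 0.386 F [-0.4  0.6 -0.7] q [ 0.1   0.03  2.03  0.01  1.11 -0.8 ]
shift units [1.15 0.12 0.21] rotvec deg [ 0.7 -1.3  0.8]
```

View pics/w15.png

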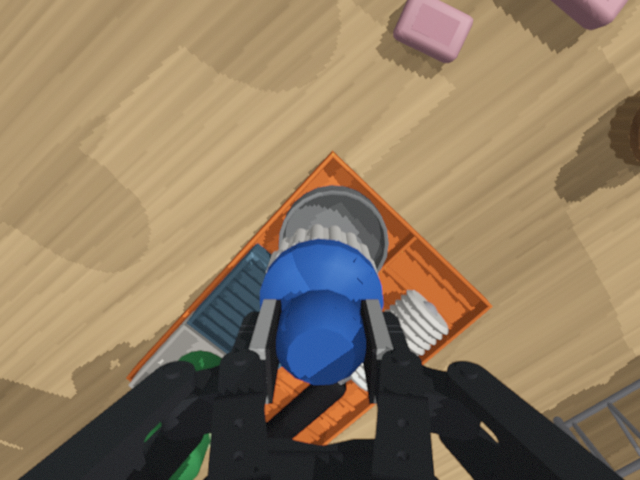

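>>> {"fn": "drive_tool", "kwargs": {"series": [[[0.2,0.1,0.25],[0.7,-1.3,0.8]],[[0.3,0,0],[0,0,0]],[[0.2,0,0],[0,0,0]],[[0,0,0],[0,0,0]]]}}

```text
time: 21.85
eef_pos: [0.5041, 0.1498, 0.121]
tcp_rot: [0.237, 0.666, -0.237, 0.666]
contact_force: [-0.2, -0.4, -0.0]
opening: 0.383
```

```bash
python3 - <<'E'
from h import *
goal([.5027,.1513,.06],np.radians(51))
c=ctrl.read_camera("side");crop(c,195,170,150,120,5,"s9.png")
E
```

```text
t 21.85 pos [0.5041 0.1498 0.121 ] yaw_y 50.9 x [-0.001 -0.    -1.   ] open 0.383 F [-0.2 -0.4 -0. ] q [ 0.1   0.1   2.04 -0.    1.01 -0.79]
shift units [ 1.22  0.01 -0.04] rotvec deg [-0.1 -0.   0. ]
```

View pics/s9.png

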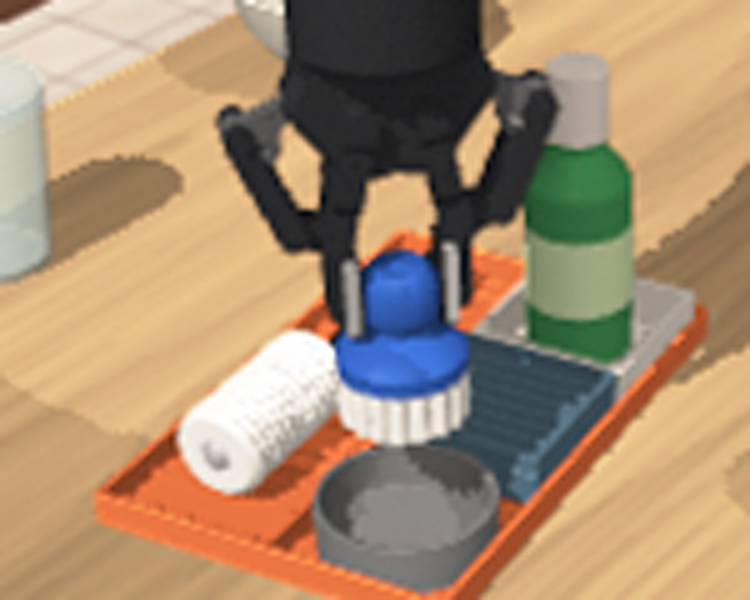

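>>> {"fn": "drive_tool", "kwargs": {"series": [[[0.3,0,-0.04],[0,0,0]],[[0.35,0,0],[0,0,0]],[[0.3,0,0],[0,0,0]],[[0.15,0,0],[0,0,0]],[[0,0,0],[0,0,0]]]}}

```text
time: 22.4
eef_pos: [0.5051, 0.1517, 0.0665]
tcp_rot: [0.238, 0.664, -0.236, 0.669]
contact_force: [-0.2, 0.6, -1.2]
opening: 0.386
```

```bash
python3 - <<'E'
from h import *
goal([.5027,.1513,.059],np.radians(51))
E
```

```text
t 22.4 pos [0.5051 0.1517 0.0665] yaw_y 50.9 x [ 0.007  0.001 -1.   ] open 0.386 F [-0.2  0.6 -1.2] q [ 0.1   0.18  2.06 -0.    0.89 -0.79]
shift units [ 0.15 -0.04 -0.03] rotvec deg [-0.1  0.3 -0.3]
```

>>> {"fn": "drive_tool", "kwargs": {"series": [[[0.1,-0.03,-0.04],[0,0.3,-0.3]],[[0.06,0,0],[0,0,0]],[[0,0,0],[0,0,0]]]}}

```text
time: 22.7
eef_pos: [0.5034, 0.152, 0.0592]
tcp_rot: [0.237, 0.666, -0.236, 0.667]
contact_force: [-0.2, 0.4, -0.7]
opening: 0.382
```

>>> {"fn": "drive_tool", "kwargs": {"series": [[[0.05,0,0],[0,0,0]],[[0,0,0],[0,0,0]],[[0,0,0],[0,0,0]]]}}

```text
time: 23.0
eef_pos: [0.5054, 0.1526, 0.0602]
tcp_rot: [0.238, 0.665, -0.236, 0.668]
contact_force: [-0.3, -0.1, -0.8]
opening: 0.385
```

```bash
python3 - <<'E'
from h import *
goal([.5027,.1513,.059],np.radians(51))
c=ctrl.read_camera("side");crop(c,195,170,150,120,5,"s10.png")
E
```

```text
t 23.0 pos [0.5054 0.1526 0.0602] yaw_y 50.9 x [ 0.005  0.001 -1.   ] open 0.385 F [-0.3 -0.1 -0.8] q [ 0.1   0.19  2.06  0.    0.88 -0.79]
shift units [ 0.02 -0.05 -0.03] rotvec deg [-0.1  0.2 -0.2]
```

View pics/s10.png

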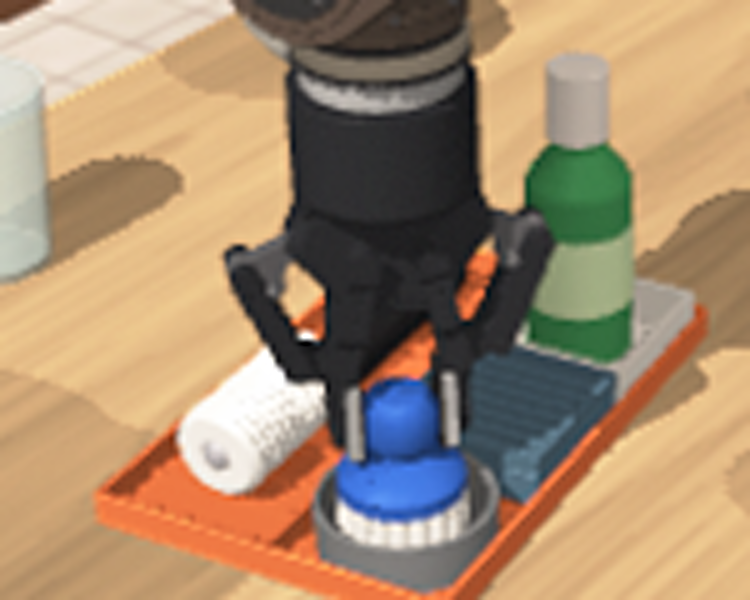

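>>> {"fn": "drive_tool", "kwargs": {"series": [[[0.06,-0.03,-0.03],[0,0.2,-0.2]],[[0,0,0],[0,0,0]]]}}

```text
time: 23.25
eef_pos: [0.5053, 0.1527, 0.0591]
tcp_rot: [0.238, 0.665, -0.236, 0.668]
contact_force: [0.2, 0.5, -0.6]
opening: 0.384
```

>>> {"fn": "drive_tool", "kwargs": {"series": [[[0,0,0],[0,0,0]],[[0,0,0],[0,0,0]],[[0,0,0],[0,0,0]],[[0,0,0],[0,0,0]]], "grip": 0.4}}

```text
time: 23.65
eef_pos: [0.5045, 0.1525, 0.0581]
tcp_rot: [0.238, 0.665, -0.236, 0.667]
contact_force: [-0.5, 0.1, -0.3]
opening: 0.701
```

>>> {"fn": "drive_tool", "kwargs": {"series": [[[-0.3,0,0],[0,0,0]],[[-0.6,0,0],[0,0,0]],[[-0.9,0,0],[0,0,0]],[[-0.9,0,0],[0,0,0]],[[-0.3,0,0],[0,0,0]]]}}

```text
time: 24.15
eef_pos: [0.5013, 0.152, 0.2126]
tcp_rot: [0.236, 0.668, -0.238, 0.664]
contact_force: [1.1, -0.5, 0.8]
opening: 0.704
```

```bash
python3 - <<'E'
from h import *
goal([.458,.388,.2],np.radians(112.4))
c=ctrl.read_camera("side");crop(c,195,170,150,120,5,"s11.png")
E
```

```text
t 24.15 pos [0.5013 0.152  0.2126] yaw_y 50.9 x [-0.006  0.    -1.   ] open 0.704 F [ 1.1 -0.5  0.8] q [ 0.1  -0.02  1.97  0.    1.2  -0.79]
shift units [ 0.26  3.11 -3.65] rotvec deg [-61.5  -0.4   0. ]
```

View pics/s11.png

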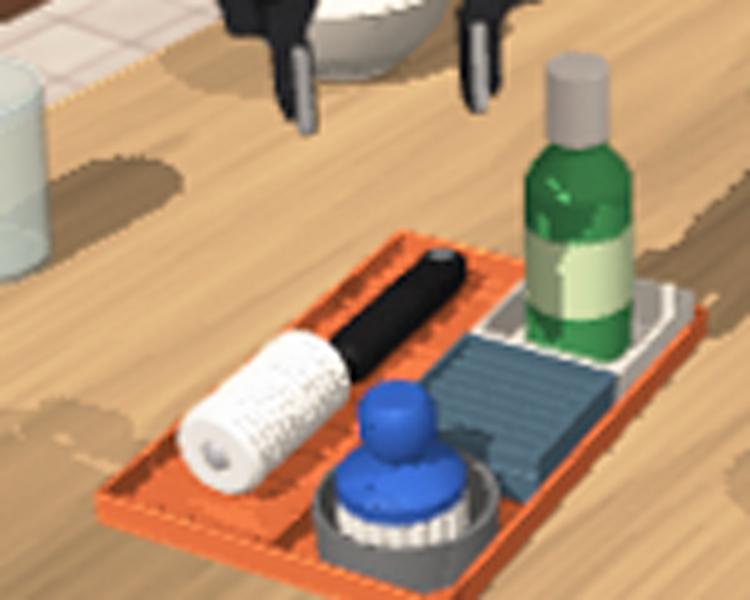

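>>> {"fn": "drive_tool", "kwargs": {"series": [[[0,0.5,-0.6],[0,0,0]],[[0,0.5,-0.6],[0,0,0]],[[0,0.55,-0.65],[0,0,0]],[[0,0.55,-0.65],[0,0,0]],[[0,0.55,-0.65],[0,0,0]]], "grip": 0.8}}

```text
time: 24.7
eef_pos: [0.4648, 0.3559, 0.2176]
tcp_rot: [0.241, 0.664, -0.24, 0.666]
contact_force: [0.7, 0.1, 0.2]
opening: 0.9
```

>>> {"fn": "drive_tool", "kwargs": {"series": [[[0,0.4,-0.45],[0,0,0]],[[0,0,0],[-8.5,0,0]],[[0,0,0],[-8.5,0,0]],[[0,0,0],[-8.5,0,0]],[[0,0,0],[-8.5,0,0]]]}}

```text
time: 25.2
eef_pos: [0.4551, 0.3923, 0.2149]
tcp_rot: [0.03, 0.707, -0.031, 0.706]
contact_force: [0.6, 0.7, 0.4]
opening: 0.899
```

>>> {"fn": "drive_tool", "kwargs": {"series": [[[0,0,0],[-8.5,0,0]],[[0,0,0],[-8.5,0,0]],[[0,0,0],[-8.5,0,0]],[[0,0,0],[-2,0,0]],[[0,0,0],[0,0,0]]]}}

```text
time: 25.7
eef_pos: [0.4525, 0.3912, 0.212]
tcp_rot: [-0.142, 0.696, 0.14, 0.69]
contact_force: [0.4, 0.2, 1.4]
opening: 0.9
```

```bash
python3 - <<'E'
from h import *
goal([.458,.388,.12],np.radians(112.4))
c=ctrl.read_camera("wrist");cv2.imwrite("pics/w16.png",c["img"][:,:,::-1])
E
```

```text
t 25.7 pos [0.4525 0.3912 0.212 ] yaw_y 113.0 x [-0.008 -0.005 -1.   ] open 0.9 F [0.4 0.2 1.4] q [ 0.54  0.15  1.79 -0.    1.21 -1.43]
shift units [ 1.84 -0.1   0.09] rotvec deg [ 0.6 -0.5  0.1]
```

View pics/w16.png

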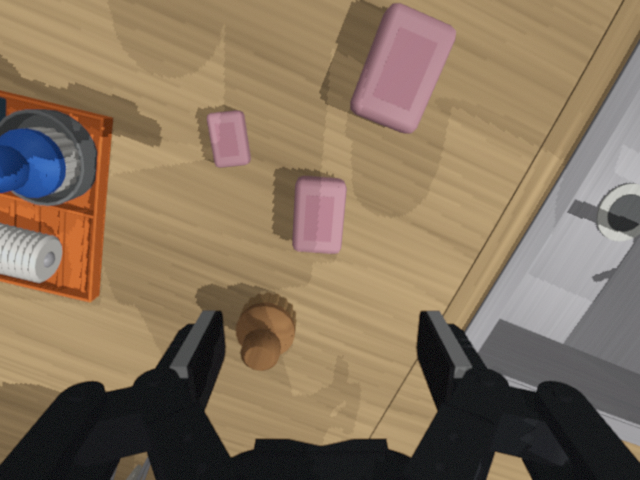

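```bash
python3 - <<'E'
from h import *
import pickle
c=ctrl.read_camera("wrist");pickle.dump(c,open("cw.pkl","wb"));crop(c,280,165,80,100,6,"w16c.png")
E
```

```text
(no output)
```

View pics/w16c.png

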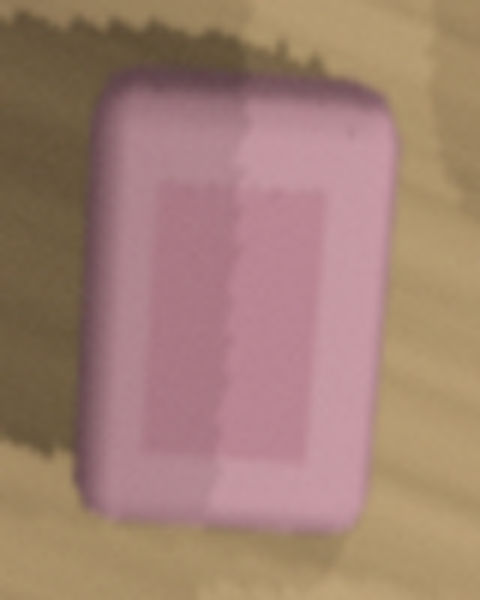

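```bash
python3 - <<'E'
from h import *
import pickle
c=pickle.load(open("cw.pkl","rb"))
g=lambda p,z:onz(c,np.array(p,float)/6+[280,165],z)
P=g([(158,185),(326,190),(305,462),(140,455)],.026)
print(P.mean(0)); 
a=P[2]+P[3]-P[0]-P[1]; b=P[0]+P[3]-P[1]-P[2]
print("long",np.degrees(np.arctan2(a[1],a[0])),"short dir",np.degrees(np.arctan2(b[1],b[0])))
E1=g([(88,300),(386,300),(238,70),(225,528)],.015); print(np.linalg.norm(E1[0]-E1[1]),np.linalg.norm(E1[2]-E1[3]),E1[:2].mean(0),E1[2:].mean(0))
goal([P.mean(0)[0],P.mean(0)[1],.1],np.radians(110))
E
```

```text
[0.4576915  0.39132129 0.026     ]
long 18.83018404866863 short dir -69.24731324638276
0.04392194230161149 0.06981677106751924 [0.45664369 0.39159143 0.015     ] [0.45785056 0.39118822 0.015     ]
t 25.8 pos [0.4526 0.3913 0.2121] yaw_y 112.9 x [-0.007 -0.005 -1.   ] open 0.9 F [ 0.  -1.   0.8] q [ 0.54  0.15  1.79 -0.    1.21 -1.43]
shift units [ 2.24 -0.04  0.11] rotvec deg [ 2.9 -0.5  0.1]
```

>>> {"fn": "drive_tool", "kwargs": {"series": [[[0.4,-0.04,0.1],[2.5,-0.5,0]],[[0.7,0,0],[0,0,0]],[[0.7,0,0],[0,0,0]],[[0.4,0,0],[0,0,0]],[[0,0,0],[0,0,0]]]}}

```text
time: 26.3
eef_pos: [0.4595, 0.3919, 0.1009]
tcp_rot: [-0.123, 0.694, 0.123, 0.698]
contact_force: [-0.7, 0.1, -0.1]
opening: 0.899
```

```bash
python3 - <<'E'
from h import *
goal([.4573,.3912,.019],np.radians(110))
c=ctrl.read_camera("wrist");cv2.imwrite("pics/w17.png",c["img"][:,:,::-1])
print(proj(c,[.4573,.3912,.026]))
E
```

```text
t 26.3 pos [0.4595 0.3919 0.1009] yaw_y 110.0 x [ 0.005  0.001 -1.   ] open 0.899 F [-0.7  0.1 -0.1] q [ 0.54  0.28  1.86 -0.    1.   -1.38]
shift units [ 1.64  0.   -0.05] rotvec deg [0.  0.3 0. ]
[[320.88269288 256.90270223]]
```

View pics/w17.png

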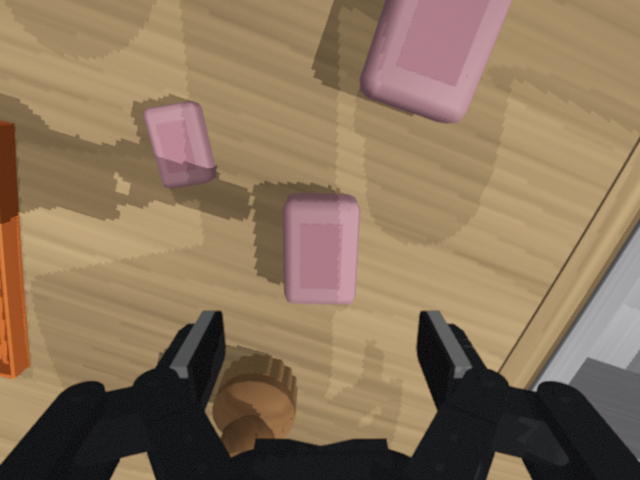

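>>> {"fn": "drive_tool", "kwargs": {"series": [[[0.3,0,-0.04],[0,0.3,0]],[[0.5,0,0],[0,0,0]],[[0.5,0,0],[0,0,0]],[[0.25,0,0],[0,0,0]],[[0,0,0],[0,0,0]]]}}

```text
time: 26.85
eef_pos: [0.4632, 0.3948, 0.0286]
tcp_rot: [-0.121, 0.691, 0.124, 0.701]
contact_force: [0.5, 0.2, 0.2]
opening: 0.903
```

```bash
python3 - <<'E'
from h import *
goal([.4573,.3912,.019],np.radians(110))
E
```

```text
t 26.85 pos [0.4632 0.3948 0.0286] yaw_y 110.0 x [ 0.013  0.007 -1.   ] open 0.903 F [0.5 0.2 0.2] q [ 0.54  0.39  1.87 -0.    0.86 -1.38]
shift units [ 0.19 -0.03 -0.14] rotvec deg [-0.   0.9 -0.1]
```

>>> {"fn": "drive_tool", "kwargs": {"series": [[[0.19,-0.03,-0.14],[0,0.9,0]],[[0,0,0],[0,0,0]]]}}

```text
time: 27.05
eef_pos: [0.4578, 0.3915, 0.0201]
tcp_rot: [-0.122, 0.696, 0.124, 0.696]
contact_force: [-0.0, -1.1, 0.4]
opening: 0.901
```

>>> {"fn": "drive_tool", "kwargs": {"series": [[[0,0,0],[0,0,0]],[[0,0,0],[0,0,0]],[[0,0,0],[0,0,0]],[[0,0,0],[0,0,0]],[[0,0,0],[0,0,0]]], "grip": -1, "newtons": 40}}

```text
time: 27.55
eef_pos: [0.4597, 0.3928, 0.0235]
tcp_rot: [-0.121, 0.694, 0.125, 0.698]
contact_force: [0.6, -0.1, -0.5]
opening: 0.505
```

```bash
python3 - <<'E'
from h import *
goal([.4573,.3912,.019],np.radians(110))
c=ctrl.read_camera("wrist");cv2.imwrite("pics/w18.png",c["img"][:,:,::-1])
E
```

```text
t 27.55 pos [0.4597 0.3928 0.0235] yaw_y 110.0 x [ 0.005  0.006 -1.   ] open 0.505 F [ 0.6 -0.1 -0.5] q [ 0.54  0.4   1.88  0.    0.86 -1.38]
shift units [ 0.09 -0.01 -0.06] rotvec deg [-0.   0.4 -0.2]
```

View pics/w18.png

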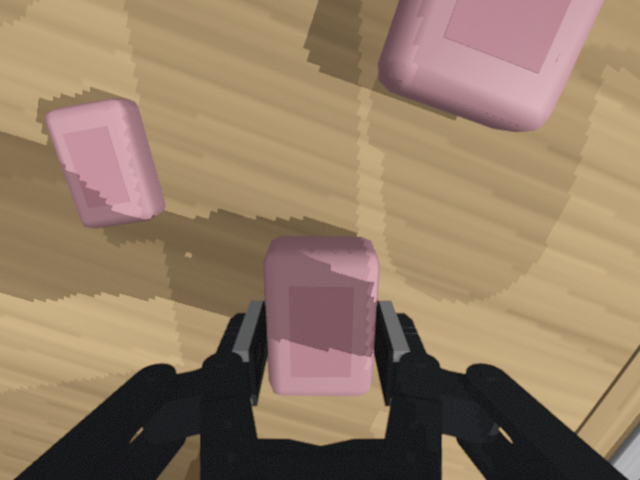

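>>> {"fn": "drive_tool", "kwargs": {"series": [[[-0.15,0,0],[0,0,0]],[[-0.4,0,0],[0,0,0]],[[-0.7,0,0],[0,0,0]],[[-0.8,0,0],[0,0,0]],[[-0.6,0,0],[0,0,0]]]}}

```text
time: 28.1
eef_pos: [0.4549, 0.3893, 0.1538]
tcp_rot: [-0.123, 0.7, 0.122, 0.693]
contact_force: [0.2, 0.8, 0.0]
opening: 0.502
```

>>> {"fn": "drive_tool", "kwargs": {"series": [[[-0.5,0,0],[0,0,0]],[[-0.2,0,0],[0,0,0]],[[0,0,0],[0,0,0]]]}}

```text
time: 28.4
eef_pos: [0.4573, 0.3907, 0.1972]
tcp_rot: [-0.122, 0.696, 0.124, 0.697]
contact_force: [0.0, 0.9, -0.9]
opening: 0.503
```

```bash
python3 - <<'E'
from h import *
goal([.5142,.0697,.19],np.radians(110))
c=ctrl.read_camera("wrist");cv2.imwrite("pics/w19.png",c["img"][:,:,::-1])
E
```

```text
t 28.4 pos [0.4573 0.3907 0.1972] yaw_y 110.0 x [ 0.     0.003 -1.   ] open 0.503 F [ 0.   0.9 -0.9] q [ 0.54  0.17  1.8   0.    1.17 -1.38]
shift units [ 0.12 -6.42 -1.13] rotvec deg [-0.   0.1 -0.2]
```

View pics/w19.png

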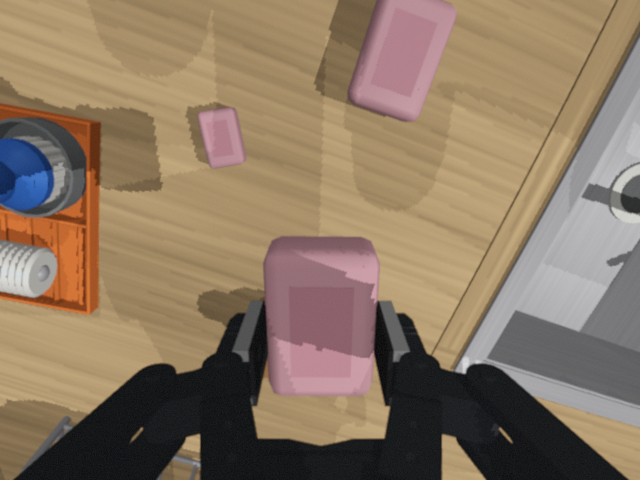

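>>> {"fn": "drive_tool", "kwargs": {"series": [[[0,-0.4,-0.1],[0,0,0]],[[0,-0.7,-0.12],[0,0,0]],[[0,-0.8,-0.15],[0,0,0]],[[0,-0.8,-0.15],[0,0,0]],[[0,-0.8,-0.15],[0,0,0]]]}}

```text
time: 28.95
eef_pos: [0.4805, 0.2119, 0.185]
tcp_rot: [-0.126, 0.702, 0.126, 0.69]
contact_force: [0.1, -0.2, -1.0]
opening: 0.504
```

>>> {"fn": "drive_tool", "kwargs": {"series": [[[0,-0.8,-0.15],[0,0,0]],[[0,-0.8,-0.15],[0,0,0]],[[0,-0.6,-0.1],[0,0,0]],[[0,-0.3,-0.05],[0,0,0]],[[0,0,0],[8.4,0,0]]]}}

```text
time: 29.45
eef_pos: [0.4975, 0.0768, 0.1728]
tcp_rot: [-0.071, 0.716, 0.071, 0.691]
contact_force: [0.2, 0.5, -1.2]
opening: 0.5
```

>>> {"fn": "drive_tool", "kwargs": {"series": [[[0,0,0],[8.5,0,0]],[[0,0,0],[8.5,0,0]],[[0,0,0],[8.5,0,0]],[[0,0,0],[8.5,0,0]],[[0,0,0],[8.5,0,0]]]}}

```text
time: 29.95
eef_pos: [0.4908, 0.0752, 0.1604]
tcp_rot: [0.185, 0.7, -0.197, 0.661]
contact_force: [-1.0, -0.0, -1.2]
opening: 0.5
```

```bash
python3 - <<'E'
from h import *
goal([.5146,.067,.19],np.radians(8.6))
E
```

```text
t 29.95 pos [0.4908 0.0752 0.1604] yaw_y 58.7 x [-0.057 -0.002 -0.998] open 0.5 F [-1.  -0.  -1.2] q [-0.05  0.01  2.05 -0.01  1.14 -1.07]
shift units [-0.62  0.09  0.46] rotvec deg [50.  -1.8  2.9]
```

>>> {"fn": "drive_tool", "kwargs": {"series": [[[-0.1,0,0.2],[8.5,-0.9,1.2]],[[-0.1,0,0],[8.5,0,0]],[[-0.1,0,0],[8.5,0,0]],[[-0.1,0,0],[8.5,0,0]],[[-0.1,0,0],[8.5,0,0]]]}}

```text
time: 30.45
eef_pos: [0.493, 0.0699, 0.1721]
tcp_rot: [0.417, 0.581, -0.437, 0.546]
contact_force: [-0.5, 1.0, -1.6]
opening: 0.5
```

```bash
python3 - <<'E'
from h import *
goal([.5146,.067,.15],np.radians(8.6))
E
```

```text
t 30.45 pos [0.493  0.0699 0.1721] yaw_y 15.8 x [-0.057  0.007 -0.998] open 0.5 F [-0.5  1.  -1.6] q [-0.06 -0.01  2.04  0.    1.17 -0.34]
shift units [0.42 0.42 0.18] rotvec deg [ 7.1 -1.1  3.1]
```

>>> {"fn": "drive_tool", "kwargs": {"series": [[[0,0.2,0.08],[4,-1,2.5]],[[0,0.2,0.08],[3,0,0.5]],[[0,0,0],[0,0,0]]]}}

```text
time: 30.75
eef_pos: [0.5114, 0.0669, 0.1652]
tcp_rot: [0.461, 0.538, -0.464, 0.532]
contact_force: [0.3, 0.1, -0.5]
opening: 0.502
```

```bash
python3 - <<'E'
from h import *
goal([.5146,.067,.1],np.radians(8.6))
c=ctrl.read_camera("wrist");cv2.imwrite("pics/w20.png",c["img"][:,:,::-1])
E
```

```text
t 30.75 pos [0.5114 0.0669 0.1652] yaw_y 8.3 x [-0.01   0.003 -1.   ] open 0.502 F [ 0.3  0.1 -0.5] q [-0.07  0.02  2.03  0.    1.11 -0.21]
shift units [1.3  0.08 0.01] rotvec deg [-0.3 -0.2  0.6]
```

View pics/w20.png

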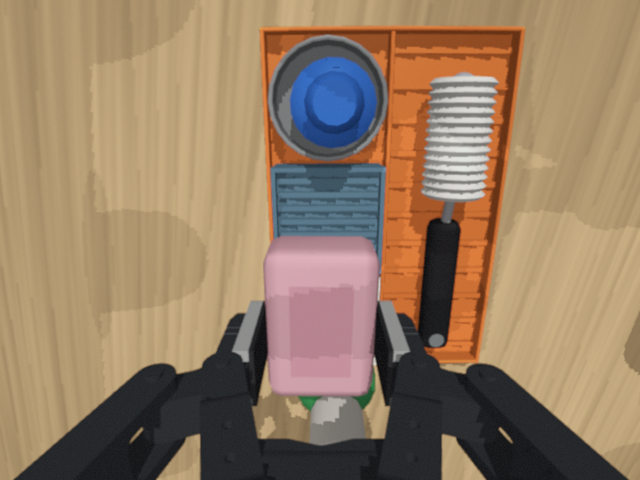

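>>> {"fn": "drive_tool", "kwargs": {"series": [[[0.3,0.08,0],[-0.3,-0.2,0.6]],[[0.4,0,0],[0,0,0]],[[0.4,0,0],[0,0,0]],[[0.1,0,0],[0,0,0]],[[0,0,0],[0,0,0]]]}}

```text
time: 31.3
eef_pos: [0.5097, 0.0684, 0.0984]
tcp_rot: [0.457, 0.541, -0.461, 0.534]
contact_force: [-0.0, -0.0, -1.0]
opening: 0.504
```

```bash
python3 - <<'E'
from h import *
goal([.5146,.067,.05],np.radians(8.6))
c=ctrl.read_camera("side");crop(c,195,150,170,140,4.2,"s12.png")
E
```

```text
t 31.3 pos [0.5097 0.0684 0.0984] yaw_y 9.0 x [-0.011  0.002 -1.   ] open 0.504 F [-0. -0. -1.] q [-0.06  0.11  2.07  0.    0.97 -0.22]
shift units [0.97 0.1  0.05] rotvec deg [ 0.4 -0.2  0.6]
```

View pics/s12.png

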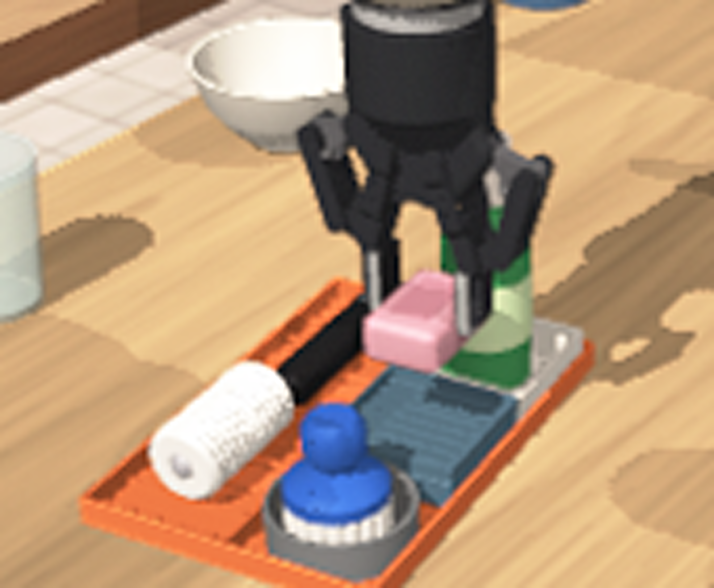

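>>> {"fn": "drive_tool", "kwargs": {"series": [[[0.15,0.1,0.04],[0.4,-0.2,0.6]],[[0.2,0,0],[0,0,0]],[[0.25,0,0],[0,0,0]],[[0.15,0,0],[0,0,0]],[[0,0,0],[0,0,0]]]}}

```text
time: 31.85
eef_pos: [0.5172, 0.067, 0.0606]
tcp_rot: [0.462, 0.535, -0.46, 0.538]
contact_force: [-0.2, 0.2, -1.2]
opening: 0.504
```

```bash
python3 - <<'E'
from h import *
goal([.5146,.067,.0485],np.radians(8.6))
c=ctrl.read_camera("wrist");cv2.imwrite("pics/w21.png",c["img"][:,:,::-1])
E
```

```text
t 31.85 pos [0.5172 0.067  0.0606] yaw_y 8.6 x [ 0.005 -0.001 -1.   ] open 0.504 F [-0.2  0.2 -1.2] q [-0.07  0.18  2.07 -0.    0.88 -0.22]
shift units [ 0.24 -0.05 -0.01] rotvec deg [ 0.   0.1 -0.3]
```

View pics/w21.png

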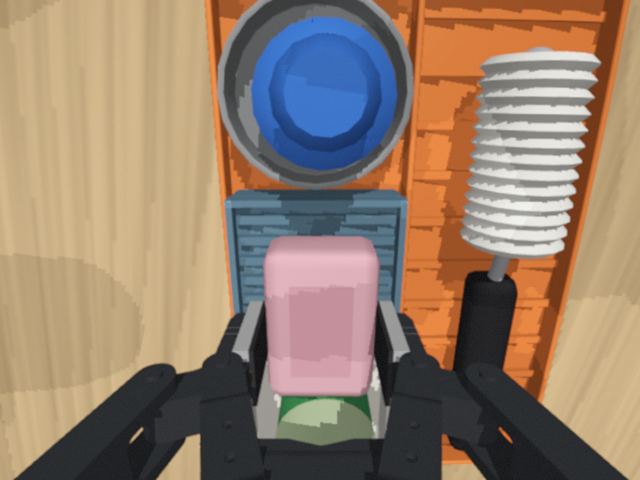

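```bash
python3 - <<'E'
from h import *
c=ctrl.read_camera("wrist")
a=np.radians(8.6);R=np.array([[np.cos(a),-np.sin(a)],[np.sin(a),np.cos(a)]]);ct=np.array([.5565,.0765])
def tr(uv,z): return ((onz(c,uv,z)[:,:2]-ct)@R*1000).round(1)
crop(c,210,180,210,230,2.6,"w21c.png")
print("soap top panel ctr in tray mm",tr([(321,322)],.063),"sides z.05",tr([(265,270),(377,270)],.05))
print("dish far corners outer",tr([(228,197),(407,196)],.029))
print("pred dish outer far corners",proj(c,[np.r_[ct+R@[x,.04],.029] for x in(-.083,-.003)]))
E
```

```text
soap top panel ctr in tray mm [[-40.9   1.3]] sides z.05 [[-63.5  17.6]
 [-18.2  17.5]]
dish far corners outer [[-81.2  42.9]
 [ -3.3  43.3]]
pred dish outer far corners [[224.30479065 203.60290643]
 [407.13905969 203.37412661]]
```

View pics/w21c.png

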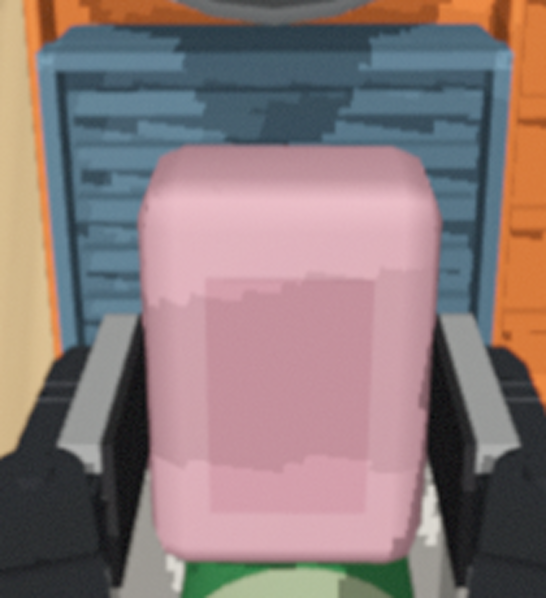

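>>> {"fn": "drive_tool", "kwargs": {"series": [[[0.1,-0.05,0],[0,0.1,-0.3]],[[0.08,0,0],[0,0,0]],[[0.05,0,0],[0,0,0]],[[0,0,0],[0,0,0]]]}}

```text
time: 32.35
eef_pos: [0.5166, 0.0666, 0.0513]
tcp_rot: [0.462, 0.535, -0.46, 0.537]
contact_force: [-2.1, -0.9, 1.7]
opening: 0.5
```

```bash
python3 - <<'E'
from h import *
goal([.5142,.067,.0485],np.radians(8.6))
c=ctrl.read_camera("side");crop(c,195,150,170,140,4.2,"s13.png")
print(ctrl.get_state()["contact_force"])
E
```

```text
t 32.35 pos [0.5166 0.0666 0.0513] yaw_y 8.6 x [ 0.004  0.    -1.   ] open 0.5 F [-2.1 -0.9  1.7] q [-0.07  0.2   2.08  0.    0.87 -0.22]
shift units [ 0.06 -0.05 -0.01] rotvec deg [ 0.   0.  -0.2]
[-1.04245092  0.23217942  1.43126253]
```

View pics/s13.png

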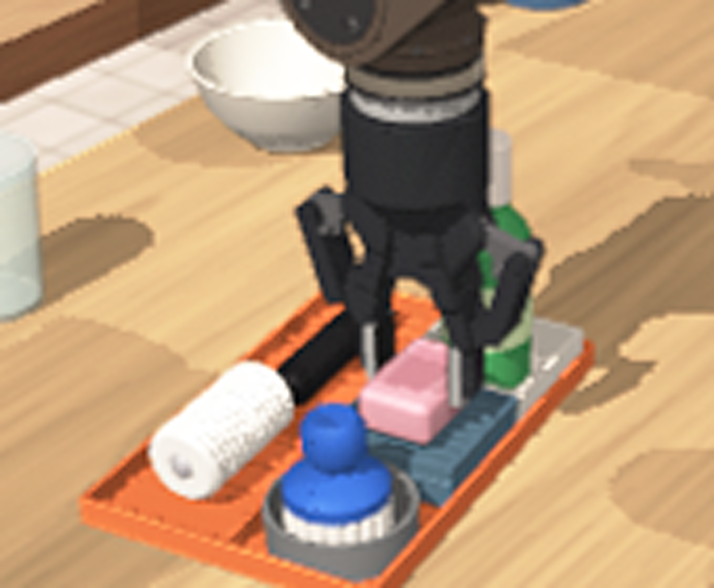

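```bash
python3 - <<'E'
from h import *
c=ctrl.read_camera("wrist");crop(c,210,180,210,230,2.6,"w22c.png")
s=ctrl.read_camera("side");crop(s,270,220,65,55,12,"s14.png")
a=np.radians(8.6);R=np.array([[np.cos(a),-np.sin(a)],[np.sin(a),np.cos(a)]]);ct=np.array([.5565,.0765])
def tr(cc,uv,z): return ((onz(cc,uv,z)[:,:2]-ct)@R*1000).round(1)
# predicted boxes at side
P=[np.r_[ct+R@[-.043+x,y],z] for x,y,z in ((-.022,.033,.025),(.022,.033,.025),(-.037,.037,.029),(.037,.037,.029),(-.040,.040,.029))]
print(((proj(s,P)-[270,220])*12).round(0))
E
```

```text
[[324. 464.]
 [118. 403.]
 [386. 478.]
 [ 36. 376.]
 [393. 491.]]
```

View pics/w22c.png

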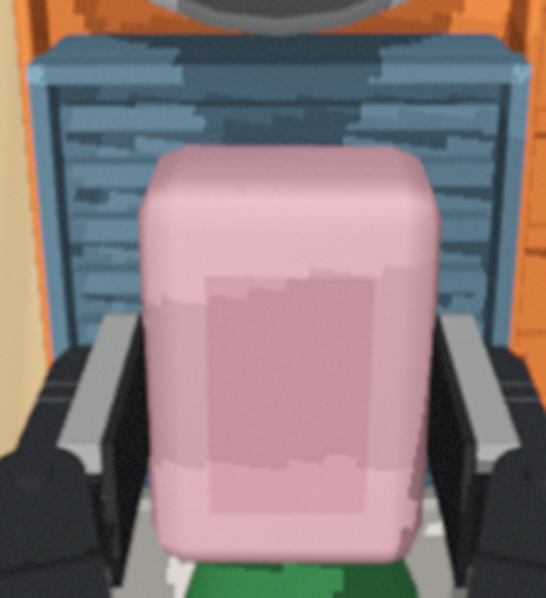

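View pics/s14.png

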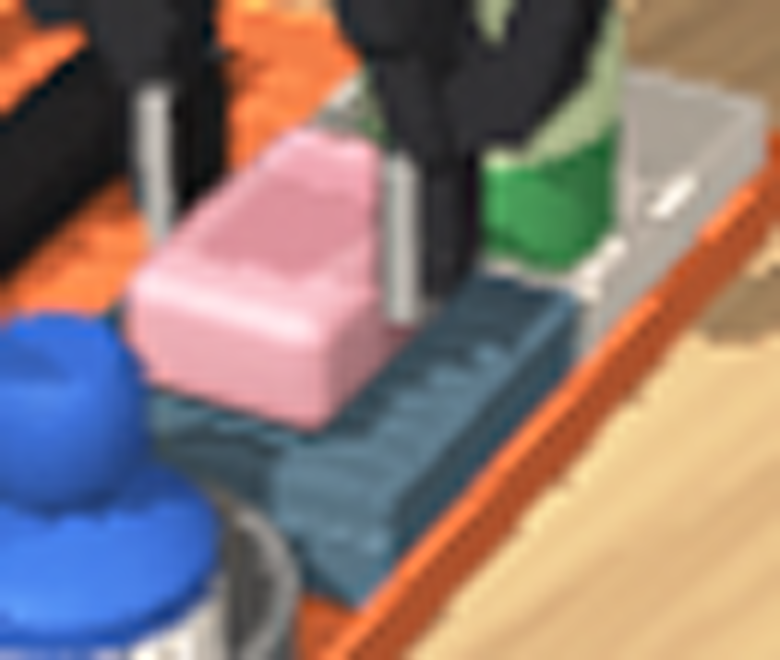

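```bash
python3 - <<'E'
from h import *
c=ctrl.read_camera("wrist")
a=np.radians(8.6);R=np.array([[np.cos(a),-np.sin(a)],[np.sin(a),np.cos(a)]]);ct=np.array([.5565,.0765])
def tr(uv,z): return ((onz(c,uv,z)[:,:2]-ct)@R*1000).round(1)
f=lambda p:np.array(p,float)/2.6+[210,180]
z=.026+.0513-.0235
P=tr(f([(207,278),(376,276),(365,512),(210,512)]),z);print("panel",P,P.mean(0))
print("dish far inner lip corners z.029",tr(f([(50,88),(505,85)]),.029),"outer",tr(f([(30,72),(525,70)]),.029))
# near lip/outer cup?
print("round cup far? near rim", tr(f([(280,33)]),.027))
print(ctrl.get_state()["contact_force"],ctrl.get_state()["eef_pos"])
E
```

```text
panel [[-53.4  16.4]
 [-29.2  16.6]
 [-29.7 -24.4]
 [-54.  -24.3]] [-41.575  -3.925]
dish far inner lip corners z.029 [[-79.7  37.8]
 [ -7.   38.2]] outer [[-82.7  40.4]
 [ -4.   40.7]]
round cup far? near rim [[-42.9  46.2]]
[-1.55943939 -0.74033562  3.37530061] [0.51664265 0.06664279 0.05123938]
```

>>> {"fn": "drive_tool", "kwargs": {"series": [[[-0.15,0,0],[0,0,0]],[[0,-0.035,-0.09],[0,0,0]],[[0,0,0],[0,0,0]]]}}

```text
time: 32.85
eef_pos: [0.514, 0.0711, 0.0589]
tcp_rot: [0.462, 0.535, -0.46, 0.537]
contact_force: [-1.3, 0.1, -1.3]
opening: 0.503
```

```bash
python3 - <<'E'
from h import *
goal([.5144,.0712,.0485],np.radians(8.6))
c=ctrl.read_camera("wrist");crop(c,210,180,210,230,2.6,"w23c.png")
E
```

```text
t 32.85 pos [0.514  0.0711 0.0589] yaw_y 8.6 x [ 0.005  0.001 -1.   ] open 0.503 F [-1.3  0.1 -1.3] q [-0.06  0.18  2.08  0.    0.88 -0.21]
shift units [ 0.21  0.01 -0.  ] rotvec deg [ 0.   0.  -0.3]
```

View pics/w23c.png

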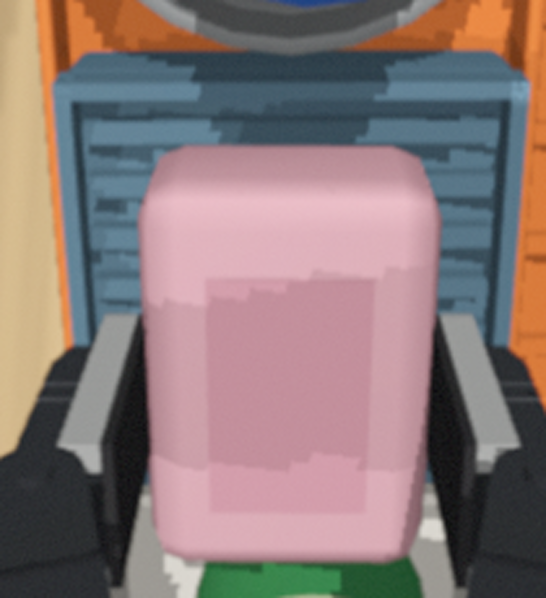

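Now over the dish centre; lower gently.

>>> {"fn": "drive_tool", "kwargs": {"series": [[[0.1,0,0],[0,0.1,-0.3]],[[0.07,0,0],[0,0,0]],[[0.04,0,0],[0,0,0]],[[0,0,0],[0,0,0]]]}}

```text
time: 33.3
eef_pos: [0.5144, 0.0711, 0.0475]
tcp_rot: [0.461, 0.537, -0.461, 0.536]
contact_force: [-1.2, 0.8, 2.6]
opening: 0.5
```

```bash
python3 - <<'E'
from h import *
goal([.5144,.0712,.0485],np.radians(8.6))
c=ctrl.read_camera("wrist")
a=np.radians(8.6);R=np.array([[np.cos(a),-np.sin(a)],[np.sin(a),np.cos(a)]]);ct=np.array([.5565,.0765])
s=ctrl.get_state();z=.026+s["eef_pos"][2]-.0235;print(s["contact_force"])
f=lambda p:np.array(p,float)/2.6+[210,180]
print(((onz(c,f([(207,278),(376,276),(365,512),(210,512)]),z)[:,:2].mean(0)-ct)@R*1000).round(1))
s=ctrl.read_camera("side");crop(s,270,220,65,55,12,"s15.png")
E
```

```text
t 33.3 pos [0.5144 0.0711 0.0475] yaw_y 8.6 x [-0.     0.002 -1.   ] open 0.5 F [-1.2  0.8  2.6] q [-0.06  0.2   2.08  0.    0.86 -0.21]
shift units [-0.02 -0.   -0.  ] rotvec deg [ 0.  -0.1 -0. ]
[-0.23169891 -0.04375611  0.27999197]
[-43.1   0.9]
```

View pics/s15.png

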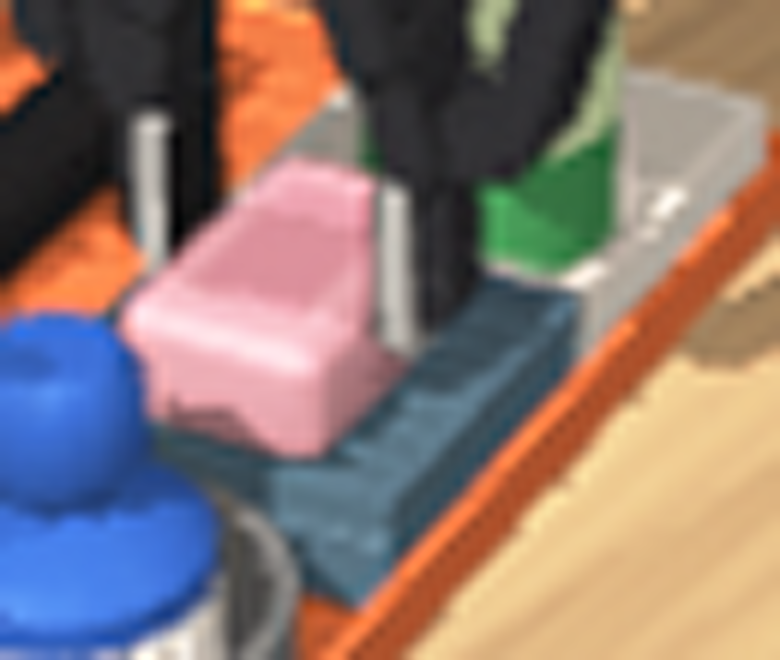

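>>> {"fn": "drive_tool", "kwargs": {"series": [[[0,0,0],[0,0,0]],[[0,0,0],[0,0,0]],[[0,0,0],[0,0,0]],[[0,0,0],[0,0,0]]], "grip": 0.4}}

```text
time: 33.8
eef_pos: [0.5148, 0.0709, 0.0478]
tcp_rot: [0.462, 0.536, -0.46, 0.536]
contact_force: [-0.1, -0.1, -0.5]
opening: 0.705
```

>>> {"fn": "drive_tool", "kwargs": {"series": [[[-0.2,0,0],[0,0,0]],[[-0.5,0,0],[0,0,0]],[[-0.7,0,0],[0,0,0]],[[-0.8,0,0],[0,0,0]],[[-0.8,0,0],[0,0,0]]]}}

```text
time: 34.3
eef_pos: [0.5101, 0.0708, 0.1978]
tcp_rot: [0.458, 0.54, -0.464, 0.532]
contact_force: [1.1, -0.1, 0.3]
opening: 0.701
```

>>> {"fn": "drive_tool", "kwargs": {"series": [[[-0.6,0,0],[0,0,0]],[[-0.3,0,0],[0,0,0]],[[0,0,0],[0,0,0]]]}}

```text
time: 34.6
eef_pos: [0.5138, 0.0706, 0.2554]
tcp_rot: [0.462, 0.536, -0.46, 0.537]
contact_force: [-0.5, 0.7, -0.3]
opening: 0.701
```

```bash
python3 - <<'E'
from h import *
goal([.5144,.0712,.2],np.radians(8.6))
c=ctrl.read_camera("wrist");cv2.imwrite("pics/w24.png",c["img"][:,:,::-1])
c=ctrl.read_camera("side");crop(c,185,150,190,150,4.2,"s16.png")
c=ctrl.read_camera("top");cv2.imwrite("pics/t9.png",c["img"][:,:,::-1])
E
```

```text
t 34.6 pos [0.5138 0.0706 0.2554] yaw_y 8.6 x [ 0.003  0.001 -1.   ] open 0.701 F [-0.5  0.7 -0.3] q [-0.06 -0.07  1.94  0.    1.27 -0.21]
shift units [ 1.11  0.01 -0.01] rotvec deg [ 0.  -0.  -0.2]
```

View pics/w24.png

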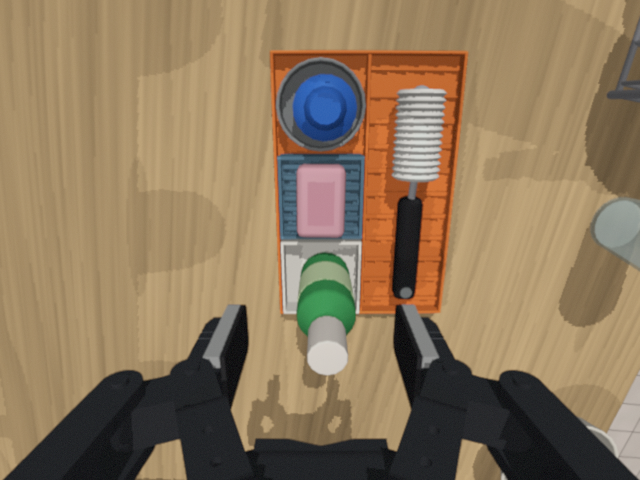

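View pics/s16.png

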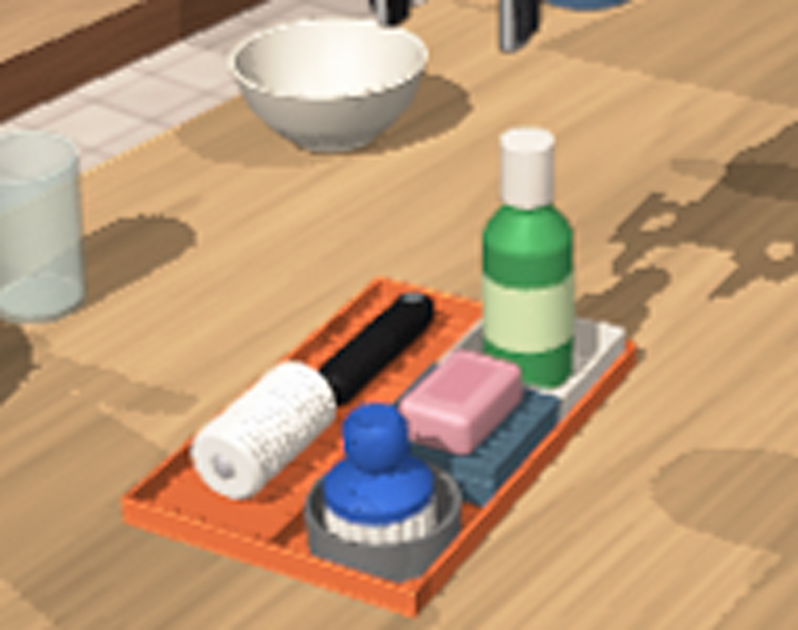

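View pics/t9.png

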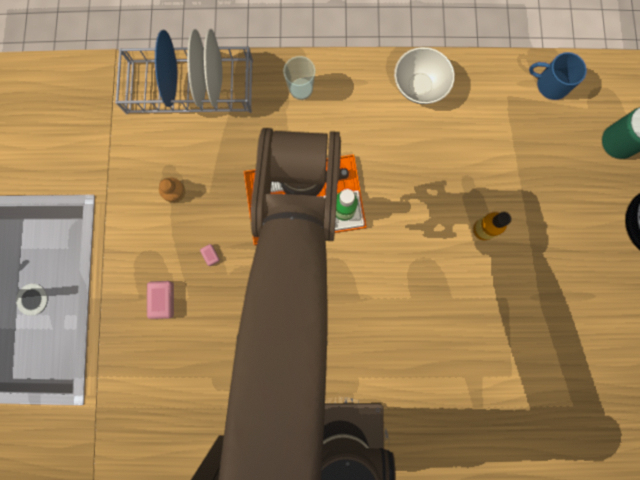

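```bash
python3 - <<'E'
from h import *
c=ctrl.read_camera("side");crop(c,255,215,80,65,9,"s17.png")
c=ctrl.read_camera("wrist");crop(c,265,140,120,120,5,"w25.png")
E
```

```text
(no output)
```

View pics/s17.png

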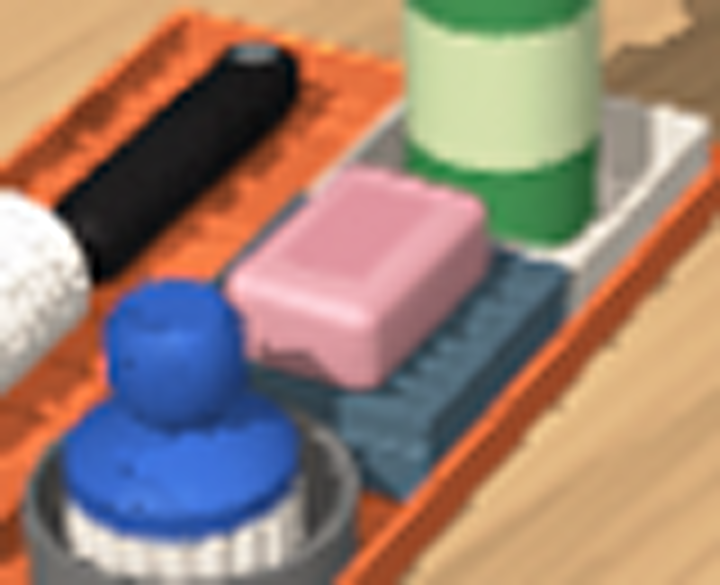

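View pics/w25.png

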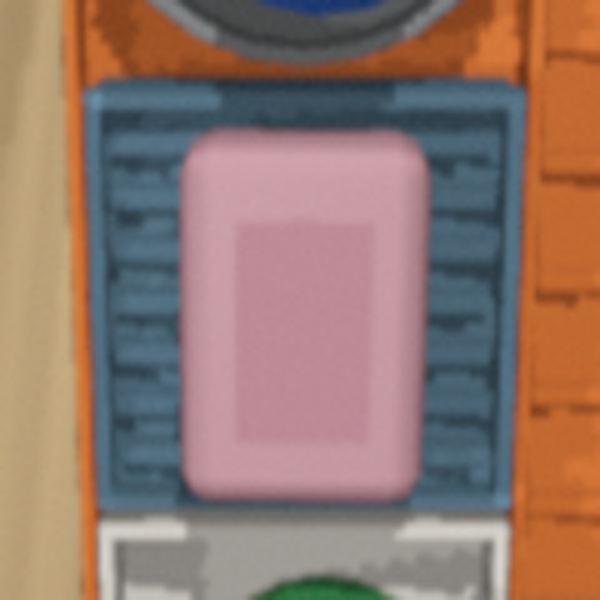

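```bash
python3 - <<'E'
from h import *
c=ctrl.read_camera("wrist")
a=np.radians(8.6);R=np.array([[np.cos(a),-np.sin(a)],[np.sin(a),np.cos(a)]]);ct=np.array([.5565,.0765])
f=lambda p:np.array(p,float)/5+[265,140]
tr=lambda p,z:((onz(c,f(p),z)[:,:2]-ct)@R*1000).round(1)
P=tr([(237,222),(373,222),(370,442),(236,443)],.051);print(P.tolist(),P.mean(0))
print("dish outer corners",tr([(88,90),(524,90),(510,510),(96,510)],.029).tolist())
print("soap ends",tr([(305,130),(303,498)],.045))
E
```

```text
[[-54.9, 21.7], [-31.4, 21.7], [-31.3, -18.2], [-55.4, -18.4]] [-43.25   1.7 ]
dish outer corners [[-82.4, 41.6], [-3.5, 41.7], [-3.0, -38.7], [-83.3, -38.9]]
soap ends [[-43.2  36.7]
 [-43.3 -30.9]]
```

```bash
python3 - <<'E'
from plant import ctrl
print(ctrl.get_state()["time"]); print(ctrl.sign_off())
E
```

```text
34.9
the job is handed in; nothing more can be done
None
```

The job is handed in at about 35 s of robot time, with all four things in the tray, placed in the order you listed:

- **Bottle brush:** lying flat in the long trough.
- **Green washing-up bottle:** upright in the square white cup.
- **Blue dish brush:** bristles down in the round grey cup.
- **66 x 44 mm soap:** flat on the ribs of the soap dish. It measured about 44 x 70 mm in the wrist picture; the other two soaps were clearly smaller and larger.

**Last checks:**
- The wrist and side pictures show all four in place.
- The soap's top sits within about 0.5 mm of the dish centre, with its ends about 3 mm inside the lip.
- The oil bottle, the vegetable brush and the other two soaps look unmoved in the top picture.
- The gripper was clear of everything, above all the things in the tray.

**What went wrong or disagreed:**
- **Soap's first lowering:** it touched down about 3 mm too high because it was about 4.5 mm off centre, with its end on the lip. I lifted it, moved it over and lowered it again; it then seated at the expected height before I let go.
- **Camera mismatch:** the side camera disagreed with the top and wrist cameras by about 2–3 pixels (7–9 mm). I measured positions from the top and wrist cameras and used the side camera only as a visual check.

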